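# Fetch the tin from the back of the storage bay

### The arm

A 6-joint arm with a two-finger parallel gripper is mounted at the origin on a cart in front of the work surface, level with it; the furniture and walls round the work are solid. World frame = base frame: x ahead of the robot, y to its left, z up, the work surface at z = 0. Lengths are in m, angles in degrees, forces in N, time in s.
With the tool pointing down it reaches from about 0.4 to 0.825 m from the base axis. Payload 7 kg.
Tool frame: the origin (TCP) lies at the very end of the fingers, on their centre line; the grasp point (between the pads) lies 19 mm behind it (ctrl.grip_depth is the distance from the TCP to the grasp point, in m); z points along the fingers, y is the line along which they close (so a half turn about z gives the same grasp; the last joint's range is limited). The gripper opens to 88 mm and grips with 3 to 60 N. Pads are 19 mm wide; open, the fingers measure 130 mm over their backs; the gripper's body (78 mm by 193 mm) begins 47 mm behind the grasp point.
Start: joints at [89.96, 20.546, 0.682, 0, -70.136, -16.507], TCP at [0.192, 0.647, 0.197] pointing down, gripper open.
Joint ranges: [-176.03, 176.03], [-82.01, 121.73], [-58.28, 71.71], [-173.87, 95.51], [-174.79, -0.11], [-173.66, 173.66]. Speed limits (degrees/s): [136.94, 136.94, 172.46, 180, 180, 180].

### API

Orientations are given as [roll, pitch, yaw] about the fixed x, y, z axes, in that order (R = Rz(yaw) Ry(pitch) Rx(roll)).
In Python, from plant import get_obs, eyes, ctrl, spotter gives the robot as it stands.
- The arm moves only by the shell command python3 -m crank 'ROWS'. ROWS is JSON, one flat list of numbers, 7 for each row, row after row: the turn, a rotation vector about the tool's x, y, z in rad, then the shift along the tool's x, y, z in mm, then the opening, from 0 (shut) to 1 (fully open). A call has 1 to 5 rows; each row shifts and turns the commanded pose from where the row before left it, along the tool's axes as they then stand; what a row does not reach is not made up. A row lasts 1/8 s, in which the tool goes at most 62.5 mm and 10.7 degrees, less where a joint would pass 70% of its speed; a pose out of reach is approached as far as the arm can. A call is refused whole if a number of a shift passes 62.5 or a number of a turn 0.188, either way. A call with a gripper value outside its range is refused whole. The fingers move at their own pace and stop on an object; the grip force is fixed at half the most. Time passes only in rows, so rows that do not move let the fingers close. It gives the time, the measured TCP pose, the force, the opening and the grip force at its end, in the units of the state.
- get_obs(): the state, without advancing time (a new reading comes with each control period).
- eyes.snapshot(name): name is "scene" or "top" or "wrist"; returns the picture (420x560x3 uint8, blue, green, red); there is no depth.
- eyes.camera_model(name): a dict with "fx", "fy", "cx", "cy" (pixels), "extrinsics" (4x4, takes a point from camera to world coordinates). Camera axes: x right, y down, z forward; pixel columns grow to the right and rows downward; lengths in m; the calibration is good to about 2 mm. A picture is of the moment at which its call begins: read the wrist's pose just before it. camera_model takes no time and is no camera call; for the wrist camera it gives the pose at the moment of the call.
- ctrl.close_job(): hands the job in; it is judged then, once.
Trained networks look in the newest picture that a camera, given by its name, has taken for a name from the list of things; names that differ only in an ending like _2 or _b are one class to them, and where a whole thing is asked for, a point or a joint stands for the part that bears it (a point fixed in the world has none). Each returns a list of dicts, best first, with "p" (0 to 1); they miss things now and then, are a little off and sometimes report something else, mostly with a low value. They report only what shows in the picture. A call takes as long as a camera call.
- spotter.outline_of(camera, target): "region" (420x560 bool, what is visible of it) and "rect" ([left, top, width, height] in pixels, round what is visible of it).
- spotter.place_of(camera, target): "location" ([column, row] in pixels: a listed point, or the origin of a listed thing).
The state is a dict: "clock": time; "joint_pos": joint angles; "qvel": joint speeds; "tau": joint torques, N m; "tool_pos": TCP position; "orientation": TCP orientation; "force": force on the tool from outside, world axes, zero at the start; "moment": the same for the moment, N m; "opening": finger opening in m; "gripper_force": force on a finger pad.
Only numpy, scipy, OpenCV 4.12 (cv2) and the standard library are available. Lean on these libraries where they do the work, as an engineer would, in place of code of your own. Each camera call takes 0.05 s, during which the arm holds its last target. There are 200 camera calls.

### The job

I need the wide low tin from the far end of the narrow storage bay. First lift the three things standing in front of it out onto the black mat, leaving the tin where it is until all three stand there; then bring the tin to the round dish, and only then put the three back in the bay, each on the very spot where it stood before. Keep everything upright, and let go of it all.

Things in the scene. Friction and masses are not known exactly. Their poses are not given: they have to be found in the camera images.
- bay: Grey plastic storage bin, fixed, 196 x 68 mm. Origin: centre of underside; x along it to the far end, y across. Floor 3 mm thick, inside 188 x 60 mm; side walls 12 mm high, but 42 mm at x +37 to +97 mm; front rim 12, far rim 8 mm. Wide tin at x +60 mm between the high walls (no finger room beside it: grip it along x); the other three at about x +13, -29, -71 mm, any order (grip along y over the low walls)
- mat: Flat black rubber mat, fixed, 200 x 110 x 3 mm: the side area. Origin: centre of its underside; x along its long side, y along its short side, top at 3 mm. It lies left or right of the bay, the dish on the other side
- dish: Shallow round dark steel dish, fixed, 72 mm across, 9 mm high. Origin: centre of its underside. Inside 62 mm across, floor 3 mm above the worktop
- wide_tin_mid (a point): Wide low round grey tin, 46 mm across the lid (body 44 mm), 34 mm high, 40-90 g, the lid (upper 11 mm) stays on. Point at its centre, 17 mm above its underside; z up
- tall_tin_mid (a point): Narrower, taller round tin, white with a green lid, 38 mm across the lid (body 36 mm), 50 mm high, 40-90 g. Point at its centre, 25 mm above its underside; z up
- battery_mid (a point): Slim round battery cell standing on end, 18 mm across, 67 mm high, 30-70 g. Point at its centre, 33.5 mm above its underside; z up
- corner_mid (a point): Pale yellow 3D-printed corner piece: a foot 28 x 28 x 7 mm with a round upright post 12.4 mm across, up to 31 mm high, 14-28 g; grip the post. Point on the post's axis, 15.5 mm above the underside; z up

How it is judged (in metres and radians):
On the way, in this order (a step that is already met when the one before it is completed fails the run):
1. the three things stand upright and released on the mat, the wide tin still where it was (x of tall_tin_mid in the frame of mat between -0.1 and 0.1 m and y of tall_tin_mid in the frame of mat between -0.055 and 0.055 m and z of tall_tin_mid in the frame of mat below 0.035 m and angle between each of tall_tin_mid, battery_mid, corner_mid's own z axis and vertical below 0.2 rad and linear speed of each of tall_tin, battery, corner below 0.03 m/s and contact force between each of tall_tin, battery, corner and the fingers below 0.3 N and x of battery_mid in the frame of mat between -0.1 and 0.1 m and y of battery_mid in the frame of mat between -0.055 and 0.055 m and z of battery_mid in the frame of mat below 0.0435 m and x of corner_mid in the frame of mat between -0.1 and 0.1 m and y of corner_mid in the frame of mat between -0.055 and 0.055 m and z of corner_mid in the frame of mat below 0.0255 m and distance of wide_tin_mid from where it was at the start of the episode below 0.02 m), for 0.2 s.
2. the wide tin stands released in the dish, the three still on the mat (horizontal distance between wide_tin_mid and dish below 0.012 m and z of wide_tin_mid in the frame of dish below 0.0255 m and angle between each of wide_tin_mid, tall_tin_mid, battery_mid, corner_mid's own z axis and vertical below 0.2 rad and linear speed of each of wide_tin, tall_tin, battery, corner below 0.03 m/s and contact force between each of wide_tin, tall_tin, battery, corner and the fingers below 0.3 N and x of tall_tin_mid in the frame of mat between -0.1 and 0.1 m and y of tall_tin_mid in the frame of mat between -0.055 and 0.055 m and z of tall_tin_mid in the frame of mat below 0.035 m and x of battery_mid in the frame of mat between -0.1 and 0.1 m and y of battery_mid in the frame of mat between -0.055 and 0.055 m and z of battery_mid in the frame of mat below 0.0435 m and x of corner_mid in the frame of mat between -0.1 and 0.1 m and y of corner_mid in the frame of mat between -0.055 and 0.055 m and z of corner_mid in the frame of mat below 0.0255 m), for 0.2 s.
At the end, for the whole second after the job is handed in: The wide tin stands upright in the dish, its centre within 12 mm of the dish's; the tall tin, the battery and the corner piece stand upright in the bay, each within 12 mm of where it stood at the start; all released and at rest (horizontal distance between wide_tin_mid and dish below 0.012 m and z of wide_tin_mid in the frame of dish below 0.0255 m and angle between each of wide_tin_mid, tall_tin_mid, battery_mid, corner_mid's own z axis and vertical below 0.2 rad and linear speed of each of wide_tin, tall_tin, battery, corner below 0.03 m/s and contact force between each of wide_tin, tall_tin, battery, corner and the fingers below 0.3 N and distance of each of tall_tin_mid, battery_mid, corner_mid from where it was at the start of the episode below 0.012 m); the robot touches nothing.
It fails at once if one of the four things is tipped over (angle between any of tall_tin_mid, battery_mid, corner_mid, wide_tin_mid's own z axis and vertical above 0.7 rad).
It also fails if it takes over 147 s, if anything falls off the work surface, if the arm or the gripper's body presses on something with over 40 N, if the wrist force passes 120 N, or if a joint passes its speed limit or range.

## Working session

There is one attempt and no reset: what is moved stays moved. The work goes in short steps, Python scripts to look and compute and a shell command to move; the robot and the scene stay as the last step left them, time stands still between calls to the robot, and variables do not carry over. Pictures are saved under pics/ and viewed, at most 14 in all, crops included, and the job is handed in when it is done.

```bash
mkdir -p pics
cat > h.py <<'E'
import numpy as np,cv2
from plant import get_obs,eyes,ctrl,spotter
def ray(cam,px,z,m=None):
    m=m or eyes.camera_model(cam);E=np.array(m['extrinsics'])
    d=E[:3,:3]@np.array([(px[0]-m['cx'])/m['fx'],(px[1]-m['cy'])/m['fy'],1]);o=E[:3,3]
    return o+d*(z-o[2])/d[2]
E
python3 - <<'E'
from h import *
o=get_obs();print(o)
H=dict(bay=0,mat=0,dish=0,wide_tin_mid=.02,tall_tin_mid=.028,battery_mid=.0365,corner_mid=.0185)
ims=[]
for c in('top','scene'):
    im=eyes.snapshot(c);cv2.imwrite(f'pics/{c}0.png',im)
    for k,z in H.items():
        for r in spotter.place_of(c,k)[:2]:
            print(c,k,round(r['p'],2),np.round(r['location'],1),np.round(ray(c,r['location'],z),4))
E
```

```text
{'clock': 0.0, 'joint_pos': array([ 8.99583585e+01,  2.05908050e+01,  6.35288957e-01, -2.08451712e-02,
       -7.01357517e+01, -1.65068666e+01]), 'qvel': array([ 0.02828501,  0.06091611,  0.07420706, -0.00042885, -0.03575046,
        0.05809648]), 'tau': array([ 1.37433013e-03, -5.82713664e+01,  2.93049073e+01,  6.99698567e+00,
        6.95427079e-03, -1.62337628e-04]), 'tool_pos': array([0.19213061, 0.64653022, 0.19653907]), 'orientation': array([ 1.79906925e+02, -7.14621990e-03, -1.65556009e+01]), 'force': array([ 0.98019939, -0.0162422 ,  0.81787163]), 'moment': array([-0.01425321, -0.04709838,  0.0101667 ]), 'gripper_force': 0.0, 'opening': 0.0873079265161217}
top bay 0.58 [322.8 204. ] [ 0.5404 -0.1378  0.    ]
top mat 0.72 [154.9 235.3] [0.4678 0.3113 0.    ]
top dish 0.56 [400.1 226.8] [ 0.4735 -0.3415  0.    ]
top wide_tin_mid 0.59 [327.6 183.3] [ 0.5926 -0.1506  0.02  ]
top wide_tin_mid 0.48 [156.3 235.7] [0.4647 0.3026 0.02  ]
top tall_tin_mid 0.45 [322.4 217. ] [ 0.5016 -0.1322  0.028 ]
top tall_tin_mid 0.19 [400.1 226.1] [ 0.4725 -0.334   0.028 ]
top battery_mid 0.74 [402.3 226.6] [ 0.4701 -0.3372  0.0365]
top battery_mid 0.38 [325.8 194.2] [ 0.5604 -0.1426  0.0365]
top corner_mid 0.54 [324.6 229. ] [ 0.471  -0.1377  0.0185]
scene bay 0.88 [321.2 256.8] [ 0.5301 -0.14    0.    ]
scene mat 0.84 [198.8 209.5] [0.4603 0.306  0.    ]
scene dish 0.87 [373.8 306.4] [ 0.4675 -0.3482  0.    ]
scene wide_tin_mid 0.64 [339.9 241. ] [ 0.5967 -0.1468  0.02  ]
scene wide_tin_mid 0.54 [312.  249.6] [ 0.5164 -0.1202  0.02  ]
scene tall_tin_mid 0.51 [311.5 250.4] [ 0.5042 -0.1296  0.028 ]
scene battery_mid 0.5 [329.  240.7] [ 0.5585 -0.141   0.0365]
scene corner_mid 0.43 [307.1 261.9] [ 0.4699 -0.1462  0.0185]
```

Run:
```python
import cv2
im=cv2.imread('pics/top0.png')[140:290,100:460]
cv2.imwrite('pics/topc.png',cv2.resize(im,None,fx=2.2,fy=2.2,interpolation=cv2.INTER_CUBIC))
```

```text
(no output)
```

View pics/topc.png

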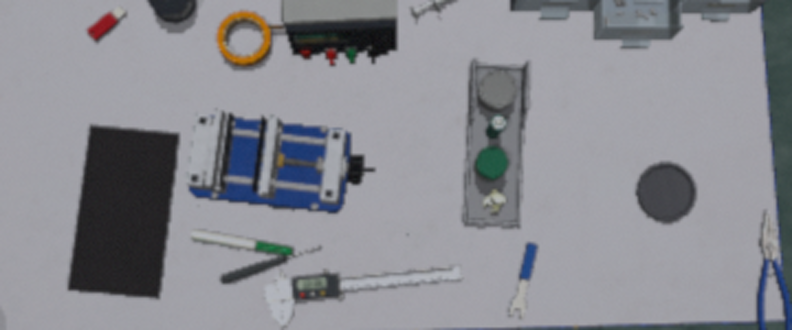

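View pics/scene0.png

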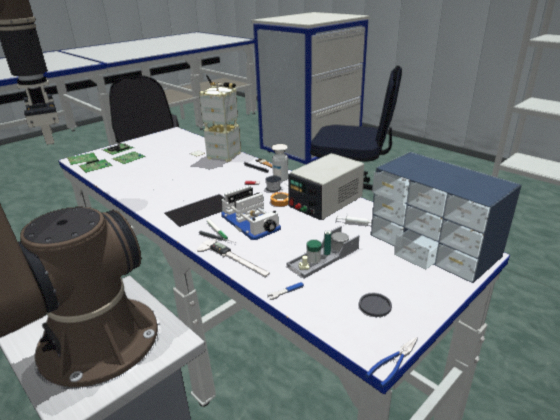

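Front to back the bay holds the corner piece, green-lidded tin, battery and wide tin (topc.png column ~492, rows 202, 162, 125, 90). The mat is on the left at (125,210) and the dish on the right at (666,192). A vise stands between the mat and the bay. I'll fly above the bay for a wrist view.

```bash
cat > plan.py <<'E'
# plan.py x y z yaw : turn (rad about tool z) and shift (mm, tool axes after the turn)
import sys
from h import *
x,y,z,yaw=map(float,sys.argv[1:5]);o=get_obs()
from scipy.spatial.transform import Rotation as R
cur=R.from_euler('xyz',o['orientation'],degrees=True);new=R.from_euler('xyz',[180,0,yaw],degrees=True)
d=np.array([x,y,z])-o['tool_pos']
print('turn',np.round((cur.inv()*new).as_rotvec(),3),'shift',np.round(new.inv().apply(d)*1000,1),'t',round(o['clock'],2),'open',round(o['opening'],4))
E
python3 -m crank '[0,0,-0.11,0,0,0,1, 0,0,-0.11,0,0,0,1, 0,0,0,28.7,54.4,0,1, 0,0,0,28.7,54.4,0,1, 0,0,0,28.7,54.4,0,1]'
python3 -m crank '[0,0,0,28.7,54.4,0,1, 0,0,0,28.7,54.4,0,1, 0,0,0,28.7,54.4,0,1, 0,0,0,28.7,54.4,0,1, 0,0,0,28.7,54.4,0,1]'
python3 -m crank '[0,0,0,28.7,54.4,0,1, 0,0,0,28.7,54.4,0,1, 0,0,0,28.7,54.4,0,1, 0,0,0,28.7,54.4,0,1, 0,0,0,28.7,54.4,0,1]'
python3 plan.py 0.54 -0.14 0.2 -4
python3 - <<'E'
from h import *
print(eyes.camera_model('wrist')['extrinsics'])
E
```

```text
clock: 1.42
tool_pos: [0.2674, 0.4766, 0.1975]
orientation: [-180.0, -0.0, -3.9]
force: [0.3, 0.2, 0.7]
opening: 0.0876
gripper_force: 0.0
clock: 2.05
tool_pos: [0.3919, 0.1954, 0.198]
orientation: [-179.9, -0.1, -3.9]
force: [0.7, 0.7, 0.7]
opening: 0.0877
gripper_force: 0.0
clock: 2.68
tool_pos: [0.5166, -0.0862, 0.1979]
orientation: [-180.0, -0.1, -3.9]
force: [0.8, 1.1, 0.6]
opening: 0.0877
gripper_force: 0.0
turn [-0.    -0.001  0.001] shift [27.1 52.  -2.1] t 2.67 open 0.0877
[[-6.84796577e-02 -9.67737255e-01 -2.42477095e-01  5.80413929e-01]
 [-9.97652383e-01  6.65503270e-02  1.61485890e-02 -8.96568124e-02]
 [ 5.09338708e-04  2.43013701e-01 -9.70022722e-01  3.84884624e-01]
 [ 0.00000000e+00  0.00000000e+00  0.00000000e+00  1.00000000e+00]]
```

```bash
python3 -m crank '[0,0,0,5,52,0,1, 0,0,0,0,0,0,1, 0,0,0,0,0,0,1]'
cat > wl.py <<'E'
import sys
from h import *
n=sys.argv[1];H=dict(bay=0,mat=0,dish=0,wide_tin_mid=.02,tall_tin_mid=.028,battery_mid=.0365,corner_mid=.0185)
m=eyes.camera_model('wrist');im=eyes.snapshot('wrist');cv2.imwrite(f'pics/{n}.png',im)
for k in sys.argv[2:]:
    for r in spotter.place_of('wrist',k)[:2]:
        print(k,round(r['p'],2),np.round(r['location'],1),np.round(ray('wrist',r['location'],H[k],m),4))
print(get_obs()['tool_pos'])
E
python3 wl.py w1 bay wide_tin_mid tall_tin_mid battery_mid corner_mid
```

```text
clock: 3.05
tool_pos: [0.5171, -0.1365, 0.1974]
orientation: [-180.0, 0.0, -4.0]
force: [-0.1, -0.4, 0.1]
opening: 0.0874
gripper_force: 0.0
bay 0.89 [287.  172.8] [ 0.5345 -0.1434  0.    ]
wide_tin_mid 0.58 [287.8 120. ] [ 0.5948 -0.1479  0.02  ]
tall_tin_mid 0.86 [277.8 195.5] [ 0.5129 -0.131   0.028 ]
battery_mid 0.5 [283.9 159.4] [ 0.5536 -0.1407  0.0365]
corner_mid 0.84 [287.6 227.8] [ 0.471  -0.1396  0.0185]
[ 0.51741131 -0.13540311  0.1977258 ]
```

View pics/w1.png

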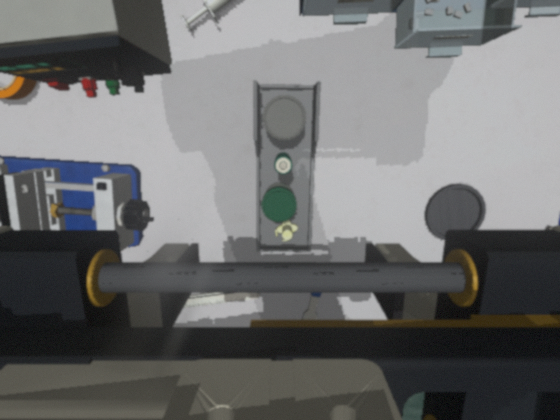

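Run:
```python
from h import *
m=eyes.camera_model('wrist')
for n,p,z in [('tall lid',(279,203),.053),('batt top',(284,165),.070),('post top',(287,231),.034),('wide top',(284.5,119),.037),('fl',(257,248),.012),('fr',(312.5,247),.012),('bl',(255,82),.042),('br',(319,82),.042),('dish',(455,210),.005)]:
    print(n,np.round(ray('wrist',p,z,m),4))
for k in('tall_tin_mid','battery_mid','corner_mid','wide_tin_mid','dish','bay'):
    for r in spotter.outline_of('wrist',k)[:1]: print(k,round(r['p'],2),r['rect'])
im=cv2.imread('pics/w1.png')[70:270,235:335]
cv2.imwrite('pics/w1c.png',cv2.resize(im,None,fx=3,fy=3,interpolation=cv2.INTER_CUBIC))
```

```text
tall lid [ 0.5098 -0.1312  0.053 ]
batt top [ 0.5512 -0.1392  0.07  ]
post top [ 0.4722 -0.1377  0.034 ]
wide top [ 0.5958 -0.1428  0.037 ]
fl [ 0.4458 -0.0991  0.012 ]
fr [ 0.4425 -0.1679  0.012 ]
bl [ 0.6332 -0.1155  0.042 ]
br [ 0.6289 -0.1797  0.042 ]
dish [ 0.4762 -0.3451  0.005 ]
tall_tin_mid 0.63 [261.3, 178.8, 34.2, 43.6]
battery_mid 0.61 [274.3, 151.9, 21.2, 25.2]
corner_mid 0.63 [274.7, 218.5, 20.1, 24.5]
wide_tin_mid 0.72 [262.1, 94.9, 42.3, 46.2]
dish 0.85 [424.3, 183.8, 60.7, 55.1]
bay 0.95 [255.2, 79.2, 63.8, 175.1]
```

View pics/w1c.png

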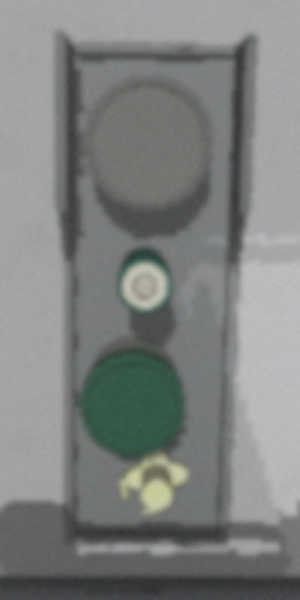

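The crop shows the lid and top centres: post (156,492), tall lid (132,402), battery (145,285), wide lid (150,145). The bay's yaw is about -4°. I'll pick up the corner piece first.

```bash
python3 - <<'E'
from h import *
m=eyes.camera_model('wrist')
for n,p,z in [('tall lid',(279,204),.053),('batt top',(283.3,165),.070),('post top',(287,234),.034),('wide top',(285,118.3),.037)]: print(n,np.round(ray('wrist',p,z,m),4))
q=lambda x,y:(100+x/2.2,140+y/2.2)
for n,p in [('mat tl',(92,126)),('tr',(178,134)),('br',(160,297)),('bl',(68,290)),('viseL far',(194,112)),('viseL near',(190,188))]: print(n,np.round(ray('top',q(*p),.003),4))
E
python3 plan.py 0.4695 -0.138 0.015 -4.2
```

```text
tall lid [ 0.5086 -0.132   0.053 ]
batt top [ 0.5511 -0.1393  0.07  ]
post top [ 0.4684 -0.1383  0.034 ]
wide top [ 0.5963 -0.1443  0.037 ]
mat tl [0.5706 0.3466 0.003 ]
tr [0.5581 0.242  0.003 ]
br [0.3621 0.2629 0.003 ]
bl [0.3732 0.3722 0.003 ]
viseL far [0.5848 0.2226 0.003 ]
viseL near [0.4916 0.2274 0.003 ]
turn [ 0.    -0.     0.005] shift [-47.5   5.3 182.5] t 3.65 open 0.0876
```

```bash
python3 -m crank '[0,0,0.005,-48,5,0,1, 0,0,0,0,0,50,1, 0,0,0,0,0,50,1, 0,0,0,0,0,50,1, 0,0,0,0,0,20,1]'
python3 -m crank '[0,0,0,0,0,12,1, 0,0,0,0,0,0,1]'
python3 plan.py 0.4690 -0.138 0.015 -4.2; python3 wl.py w2 corner_mid
```

```text
clock: 4.28
tool_pos: [0.4671, -0.1382, 0.0249]
orientation: [180.0, 0.2, -4.3]
force: [-0.5, 0.4, 0.8]
opening: 0.0877
gripper_force: 0.0
clock: 4.53
tool_pos: [0.4689, -0.1381, 0.0152]
orientation: [180.0, 0.1, -4.2]
force: [-0.3, -0.0, 0.8]
opening: 0.0874
gripper_force: 0.0
turn [ 0.     0.001 -0.   ] shift [ 0.1 -0.1  0.2] t 4.53 open 0.0874
corner_mid 0.69 [284.  241.8] [ 0.469  -0.1387  0.0185]
corner_mid 0.3 [272.8  95.7] [ 0.5531 -0.1386  0.0185]
[ 0.46982824 -0.13805771  0.01630353]
```

View pics/w2.png

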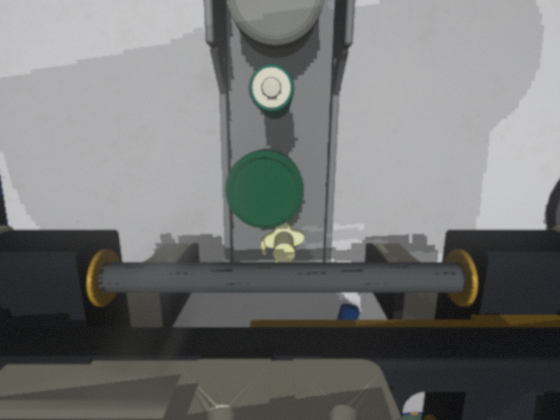

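The post is at (284,250), between the fingers as planned, so I'll close, lift and check.

```bash
python3 -m crank '[0,0,0,0,0,0,0, 0,0,0,0,0,0,0, 0,0,0,0,0,0,0, 0,0,0,0,0,0,0, 0,0,0,0,0,0,0]'
python3 -m crank '[0,0,0,0,0,0,0, 0,0,0,0,0,0,0]'
python3 -m crank '[0,0,0,0,0,-20,0, 0,0,0,0,0,-50,0, 0,0,0,0,0,-60,0, 0,0,0,0,0,-55,0, 0,0,0,0,0,0,0]'
python3 plan.py 0.392 0.326 0.200 -7
```

```text
clock: 5.25
tool_pos: [0.469, -0.1381, 0.0155]
orientation: [180.0, -0.0, -4.2]
force: [0.5, -0.3, 0.4]
opening: 0.0432
gripper_force: 0.0
clock: 5.5
tool_pos: [0.4691, -0.1381, 0.0154]
orientation: [180.0, 0.0, -4.2]
force: [0.1, 0.7, -0.4]
opening: 0.0233
gripper_force: 0.0
clock: 6.12
tool_pos: [0.4718, -0.1382, 0.2053]
orientation: [-180.0, -0.5, -4.2]
force: [0.6, -0.0, -0.6]
opening: 0.0005
gripper_force: 0.0
turn [-0.001 -0.009  0.049] shift [-135.8 -451.     5.3] t 6.12 open 0.0005
```

The fingers move at about 80 mm/s, so I lifted too early and missed the post. I'll reopen part way and check that the corner piece is untouched.

```bash
python3 -m crank '[0,0,0,0,0,0,0.45, 0,0,0,0,0,0,0.45, 0,0,0,0,0,0,0.45, 0,0,0,0,0,0,0.45, 0,0,0,0,0,0,0.45]'
python3 wl.py w3 corner_mid tall_tin_mid
python3 plan.py 0.4690 -0.138 0.015 -4.2
python3 - <<'E'
import cv2
cv2.imwrite('pics/w3c.png',cv2.resize(cv2.imread('pics/w3.png')[130:290,200:380],None,fx=3,fy=3))
E
```

```text
clock: 6.75
tool_pos: [0.469, -0.1381, 0.2002]
orientation: [180.0, 0.0, -4.2]
force: [0.4, -0.1, 0.8]
opening: 0.0386
gripper_force: 0.0
corner_mid 0.68 [282.7 187.6] [ 0.4713 -0.1388  0.0185]
tall_tin_mid 0.76 [274.4 155.7] [ 0.5093 -0.1322  0.028 ]
[ 0.46904309 -0.1380774   0.20041228]
turn [ 0.     0.    -0.001] shift [-0.000e+00 -1.000e-01  1.854e+02] t 6.9 open 0.0395
```

View pics/w3c.png

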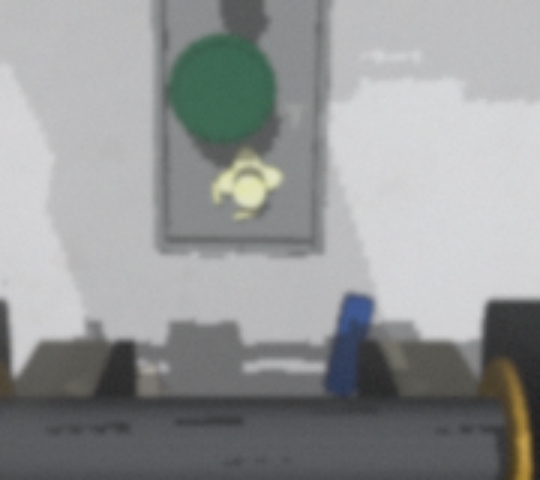

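The corner piece is still upright in place (post top at crop (250,187)). I'll retry.

```bash
python3 -m crank '[0,0,0,1,0,60,0.4, 0,0,0,0,0,60,0.4, 0,0,0,0,0,45,0.4, 0,0,0,0,0,20,0.4, 0,0,0,0,0,0,0.4]'
python3 -m crank '[0,0,0,0,0,0,0, 0,0,0,0,0,0,0, 0,0,0,0,0,0,0, 0,0,0,0,0,0,0, 0,0,0,0,0,0,0]'
python3 -m crank '[0,0,0,0,0,0,0, 0,0,0,0,0,0,0]'
python3 -c "
from h import *
o=get_obs();print(o['opening'],o['gripper_force'],o['tool_pos'])"
```

```text
clock: 7.52
tool_pos: [0.4688, -0.1383, 0.0141]
orientation: [180.0, 0.2, -4.2]
force: [1.0, -0.7, -0.5]
opening: 0.0352
gripper_force: 0.0
clock: 8.15
tool_pos: [0.4701, -0.1381, 0.0157]
orientation: [-180.0, -0.0, -4.2]
force: [-0.3, -0.0, -0.3]
opening: 0.0006
gripper_force: 0.0
clock: 8.4
tool_pos: [0.47, -0.1381, 0.0154]
orientation: [180.0, 0.0, -4.2]
force: [0.0, 0.6, 0.9]
opening: 0.0006
gripper_force: 0.0
0.0005500815284011102 0.0 [ 0.4700063  -0.13813749  0.01543221]
```

The gripper closed fully on nothing, so I need to look.

```bash
python3 wl.py w4 corner_mid
python3 - <<'E'
from h import *
a=cv2.resize(cv2.imread('pics/w4.png')[150:300,190:390],None,fx=2,fy=2)
s=eyes.snapshot('scene')
b=cv2.resize(s[210:310,270:400],(390,300))
cv2.imwrite('pics/w4c.png',np.hstack([a,b]))
for r in spotter.place_of('scene','corner_mid')[:2]: print(r['p'],r['location'],ray('scene',r['location'],.0185))
m=eyes.camera_model('wrist')
E=np.array(m['extrinsics']);o=get_obs()
for z in(.0154,.05,.0):
  p=o['tool_pos'].copy();p[2]=z;c=E[:3,:3].T@(p-E[:3,3]);print(z,m['fx']*c[0]/c[2]+m['cx'],m['fy']*c[1]/c[2]+m['cy'])
E
```

```text
corner_mid 0.62 [285.5 243. ] [ 0.4691 -0.1396  0.0185]
[ 0.4699775  -0.13813885  0.01540607]
0.58 [304.5, 262.1] [ 0.46489154 -0.14209469  0.0185    ]
0.0154 283.0414012682319 240.09955902617855
0.05 283.3717075400433 262.0457988516918
0.0 282.9280374062622 232.56742683659496
```

View pics/w4c.png

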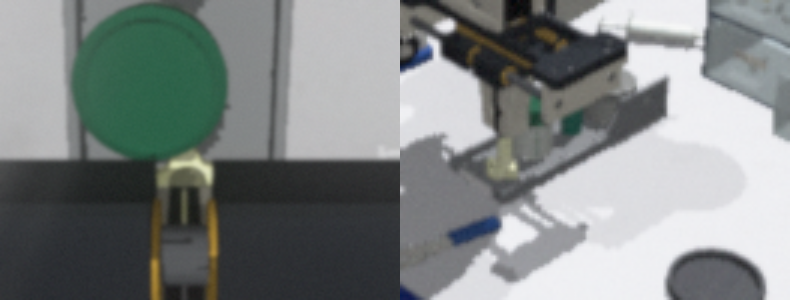

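Run:
```python
from h import *
s=eyes.snapshot('scene');s=cv2.resize(s[225:285,285:345],(780,780),interpolation=cv2.INTER_CUBIC)[:, :][:600]
m=eyes.camera_model('scene');E=np.array(m['extrinsics']);t=get_obs()['tool_pos']
def pr(p):
  c=E[:3,:3].T@(np.array(p)-E[:3,3]);return ((m['fx']*c[0]/c[2]+m['cx']-285)*13,(m['fy']*c[1]/c[2]+m['cy']-225)*13)
for n,p,col in[('tcp',t,(0,0,255)),('tcp+19',t+[0,0,.019],(0,255,255)),('posttop',[.469,-.1385,.034],(255,0,0)),('base',[.469,-.1385,.003],(255,0,255)),('tallTop',[.5086,-.132,.053],(255,255,0))]:
  q=pr(p);print(n,q,t);cv2.circle(s,(int(q[0]),int(q[1])),6,col,2)
cv2.imwrite('pics/s5.png',s);print(E[:3,3])
```

```text
tcp (np.float64(256.7569641895891), np.float64(475.64054641555805)) [ 0.47001056 -0.13814187  0.01541094]
tcp+19 (np.float64(256.5163196189787), np.float64(393.87543284744885)) [ 0.47001056 -0.13814187  0.01541094]
posttop (np.float64(254.2561016086422), np.float64(398.64055636777516)) [ 0.47001056 -0.13814187  0.01541094]
base (np.float64(254.67822920252092), np.float64(531.340598234828)) [ 0.47001056 -0.13814187  0.01541094]
tallTop (np.float64(369.8888839988597), np.float64(218.07189324700457)) [ 0.47001056 -0.13814187  0.01541094]
[-0.1801986  -0.74859787  0.65842781]
```

View pics/s5.png

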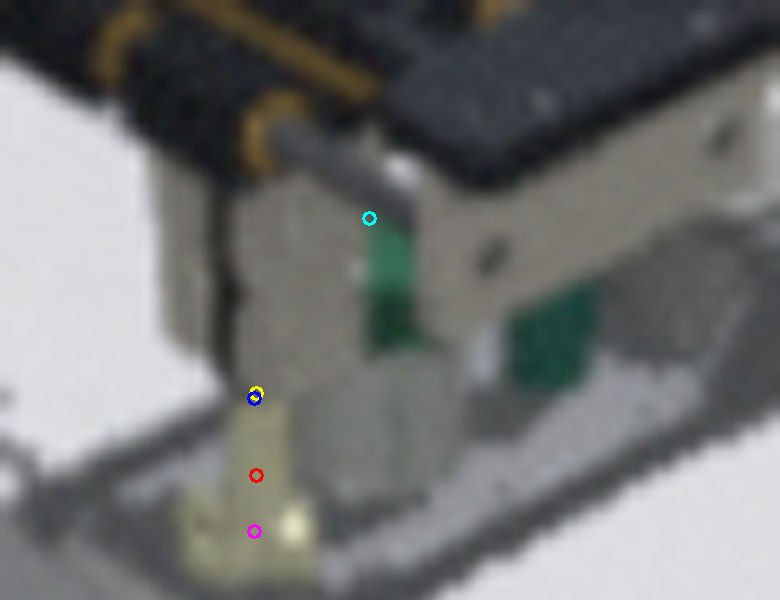

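In the scene crop the closed fingers end near the post top at about (260,390). The reported TCP projects lower, to (256,476), so the fingertips look about 20 mm higher than the TCP. I'll open and feel downward gently.

```bash
python3 -c "
from h import *
print(ctrl.grip_depth,[a for a in dir(ctrl) if a[0]!='_'])"
python3 -m crank '[0,0,0,0,0,0,0.4, 0,0,0,0,0,0,0.4, 0,0,0,0,0,0,0.4, 0,0,0,0,0,0,0.4, 0,0,0,0,0,0,0.4]'
python3 -m crank '[0,0,0,0,0,2,0.4, 0,0,0,0,0,0,0.4]'
python3 -m crank '[0,0,0,0,0,2,0.4, 0,0,0,0,0,0,0.4]'
python3 -m crank '[0,0,0,0,0,2,0.4, 0,0,0,0,0,0,0.4]'
python3 - <<'E'
from h import *
s=eyes.snapshot('scene');cv2.imwrite('pics/s6.png',cv2.resize(s[225:270,285:345],(800,600),interpolation=cv2.INTER_CUBIC))
E
```

```text
0.0188 ['PlanningError', 'close_job', 'grip_depth']
clock: 9.28
tool_pos: [0.47, -0.1381, 0.0155]
orientation: [180.0, 0.0, -4.2]
force: [-0.2, -0.2, 0.5]
opening: 0.0347
gripper_force: 0.0
clock: 9.52
tool_pos: [0.4699, -0.1381, 0.0133]
orientation: [180.0, 0.0, -4.2]
force: [0.6, 0.2, 0.2]
opening: 0.0351
gripper_force: 0.0
clock: 9.78
tool_pos: [0.4699, -0.1381, 0.0113]
orientation: [180.0, 0.0, -4.2]
force: [0.0, -0.3, -0.4]
opening: 0.0348
gripper_force: 0.0
clock: 10.02
tool_pos: [0.4699, -0.1381, 0.0093]
orientation: [180.0, 0.0, -4.2]
force: [0.8, -0.0, 0.9]
opening: 0.0353
gripper_force: 0.0
```

View pics/s6.png

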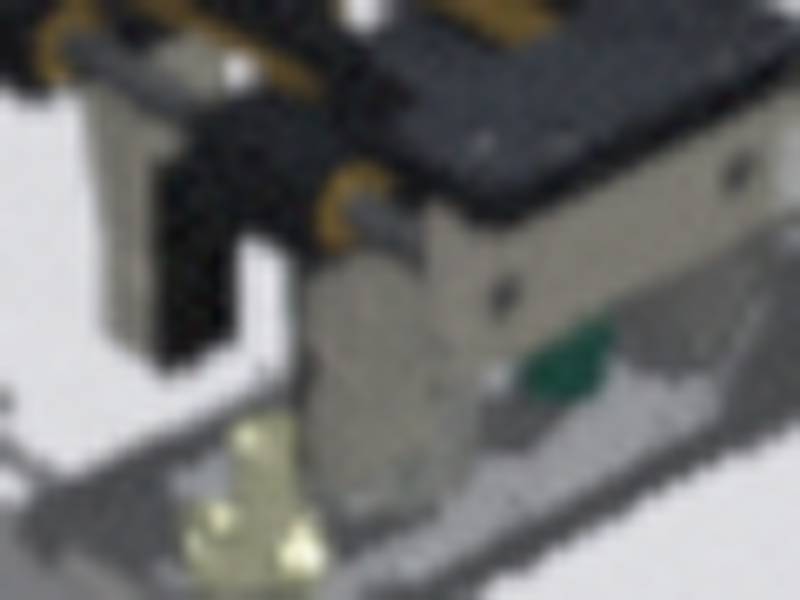

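Run:
```python
from h import *
m=eyes.camera_model('scene');E=np.array(m['extrinsics']);t=get_obs()['tool_pos']
def pr(p):
  c=E[:3,:3].T@(np.array(p)-E[:3,3]);return np.round([(m['fx']*c[0]/c[2]+m['cx']-285)*800/60,(m['fy']*c[1]/c[2]+m['cy']-225)*600/45])
for z in(0,.02,.03):
  for dx in(-.0095,.0095):
    print(z,dx,[pr(t+[dx,dy,z]) for dy in(-.0385,-.0175,.0175,.0385)])
print(pr([.469,-.1385,.034]),pr([.469,-.1385,.003]))
```

```text
0 -0.0095 [array([382., 623.]), array([298., 575.]), array([161., 498.]), array([ 81., 453.])]
0 0.0095 [array([452., 577.]), array([367., 530.]), array([230., 455.]), array([151., 411.])]
0.02 -0.0095 [array([383., 533.]), array([298., 486.]), array([160., 410.]), array([ 79., 366.])]
0.02 0.0095 [array([453., 488.]), array([368., 442.]), array([230., 368.]), array([150., 325.])]
0.03 -0.0095 [array([384., 488.]), array([298., 441.]), array([159., 366.]), array([ 78., 322.])]
0.03 0.0095 [array([454., 443.]), array([368., 398.]), array([229., 324.]), array([149., 281.])]
[261. 409.] [261. 545.]
```

The far finger's pad bottom is at (165,370)–(235,340). That fits fingertips about 28 mm above the reported TCP, with x and y right. I'll apply that z offset and descend carefully.

```bash
python3 -m crank '[0,0,0,0,0,5,0.4, 0,0,0,0,0,4,0.4, 0,0,0,0,0,0,0.4]'
python3 -m crank '[0,0,0,0,0,4,0.4, 0,0,0,0,0,0,0.4]'
python3 -m crank '[0,0,0,0,0,4,0.4, 0,0,0,0,0,0,0.4]'
python3 -m crank '[0,0,0,0,0,2,0.4, 0,0,0,0,0,0,0.4]'
python3 -m crank '[0,0,0,0,0,0,0, 0,0,0,0,0,0,0, 0,0,0,0,0,0,0, 0,0,0,0,0,0,0, 0,0,0,0,0,0,0]'
```

```text
clock: 10.45
tool_pos: [0.4696, -0.1382, -0.0]
orientation: [180.0, 0.1, -4.2]
force: [0.4, -1.2, 0.1]
opening: 0.0348
gripper_force: 0.0
clock: 10.7
tool_pos: [0.4698, -0.1382, -0.0038]
orientation: [180.0, 0.0, -4.2]
force: [-0.7, -0.7, -0.2]
opening: 0.035
gripper_force: 0.0
clock: 10.95
tool_pos: [0.4698, -0.1381, -0.0078]
orientation: [180.0, 0.0, -4.2]
force: [-0.7, 0.6, -0.1]
opening: 0.035
gripper_force: 0.0
clock: 11.2
tool_pos: [0.4699, -0.1381, -0.0097]
orientation: [180.0, 0.0, -4.2]
force: [-0.1, 0.5, 0.1]
opening: 0.0348
gripper_force: 0.0
clock: 11.82
tool_pos: [0.47, -0.1381, -0.0095]
orientation: [180.0, 0.0, -4.2]
force: [-0.9, -0.4, 0.7]
opening: 0.0111
gripper_force: 30.0
```

The post is gripped (11 mm opening, 30 N), which confirms the offset. Next I'll lift and carry it to the near end of the mat.

```bash
python3 -m crank '[0,0,0,0,0,-15,0, 0,0,0,0,0,-50,0, 0,0,0,0,0,-60,0, 0,0,0,0,0,-55,0, 0,0,0,0,0,0,0]'
python3 -m crank '[0,0,0,-14,-57,0,0, 0,0,0,-14,-57,0,0, 0,0,0,-14,-57,0,0, 0,0,0,-14,-57,0,0, 0,0,0,-14,-57,0,0]'
python3 -m crank '[0,0,0,-14,-57,0,0, 0,0,0,-14,-57,0,0, 0,0,0,-14,-57,0,0, 0,0,0,0,0,0,0, 0,0,0,0,0,0,0]'
python3 plan.py 0.392 0.326 -0.008 -4.2; python3 wl.py w7 mat corner_mid
```

```text
clock: 12.45
tool_pos: [0.4729, -0.1382, 0.1753]
orientation: [-180.0, -0.5, -4.2]
force: [-0.2, 0.7, -0.3]
opening: 0.0113
gripper_force: 30.0
clock: 13.08
tool_pos: [0.4202, 0.1529, 0.1701]
orientation: [180.0, 0.0, -4.2]
force: [1.3, -0.1, -0.0]
opening: 0.0115
gripper_force: 30.0
clock: 13.7
tool_pos: [0.3914, 0.3245, 0.1696]
orientation: [179.9, 0.1, -4.2]
force: [-0.1, 0.1, 0.0]
opening: 0.0109
gripper_force: 30.0
turn [0.002 0.001 0.   ] shift [  0.5  -1.5 177.6] t 13.7 open 0.0109
mat 0.61 [293.3 119.7] [0.4684 0.3068 0.    ]
corner_mid 0.83 [280.1 257.5] [0.319  0.3321 0.0185]
[0.39204924 0.32380186 0.1703248 ]
```

View pics/w7.png

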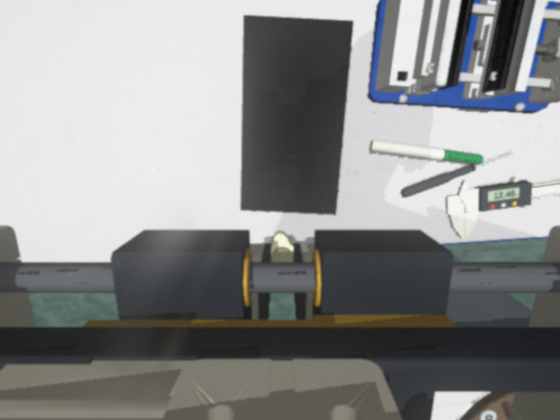

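The post is held at (282,245), and the mat spans columns 243–350, rows 16–213, consistent with a centre of (0.468, 0.307). I'll lower and release.

```bash
python3 -m crank '[0,0,0,6,-2,60,0, 0,0,0,0,0,60,0, 0,0,0,0,0,40,0, 0,0,0,0,0,15,0, 0,0,0,0,0,0,0]'
python3 -m crank '[0,0,0,0,0,3,0, 0,0,0,0,0,0,0]'
python3 plan.py 0.398 0.326 -0.0095 -4.2
```

```text
clock: 14.48
tool_pos: [0.3984, 0.3259, -0.0045]
orientation: [179.9, 0.0, -4.3]
force: [1.1, -0.2, 0.1]
opening: 0.0113
gripper_force: 30.0
clock: 14.72
tool_pos: [0.3986, 0.3272, -0.0063]
orientation: [-179.9, -0.1, -4.2]
force: [0.3, -0.8, -0.4]
opening: 0.0114
gripper_force: 30.0
turn [-0.002 -0.001 -0.   ] shift [-0.5  1.3  3.2] t 14.72 open 0.0114
```

```bash
python3 -m crank '[0,0,0,0,0,2.5,0, 0,0,0,0,0,0,0, 0,0,0,0,0,0,0]'
python3 -m crank '[0,0,0,0,0,0,0.4, 0,0,0,0,0,0,0.4, 0,0,0,0,0,0,0.4, 0,0,0,0,0,0,0.4]'
python3 -m crank '[0,0,0,0,0,-30,0.7, 0,0,0,0,0,-60,0.7, 0,0,0,0,0,-60,0.7, 0,0,0,0,0,-30,0.7, 0,0,0,0,0,0,0.7]'
python3 plan.py 0.5088 -0.132 0.172 -4.2
```

```text
clock: 15.1
tool_pos: [0.3983, 0.3269, -0.0096]
orientation: [-180.0, -0.0, -4.2]
force: [-0.7, 0.4, 4.1]
opening: 0.0113
gripper_force: 30.0
clock: 15.6
tool_pos: [0.398, 0.3263, -0.0102]
orientation: [180.0, 0.0, -4.2]
force: [-0.4, 0.4, -0.3]
opening: 0.0348
gripper_force: 0.0
clock: 16.23
tool_pos: [0.399, 0.3277, 0.1728]
orientation: [-179.7, -0.2, -4.2]
force: [-0.2, -0.8, -0.9]
opening: 0.0614
gripper_force: 0.0
turn [-0.005 -0.003 -0.   ] shift [143.1 450.5   0.8] t 16.23 open 0.0614
```

```bash
python3 -m crank '[0,0,0,18,56.4,0,0.7, 0,0,0,18,56.4,0,0.7, 0,0,0,18,56.4,0,0.7, 0,0,0,18,56.4,0,0.7, 0,0,0,18,56.4,0,0.7]'
python3 -m crank '[0,0,0,18,56.4,0,0.7, 0,0,0,18,56.4,0,0.7, 0,0,0,17,56,0,0.7, 0,0,0,0,0,0,0.7, 0,0,0,0,0,0,0.7]'
python3 wl.py w8 tall_tin_mid battery_mid wide_tin_mid; python3 plan.py 0.5088 -0.132 -0.004 -4.2
python3 - <<'E'
from h import *
im=eyes.snapshot('top')
for r in spotter.place_of('top','corner_mid')[:2]: print(r['p'],ray('top',r['location'],.0185))
E
```

```text
clock: 16.85
tool_pos: [0.4666, 0.0366, 0.1691]
orientation: [180.0, 0.1, -4.2]
force: [0.3, 1.2, 0.6]
opening: 0.0612
gripper_force: 0.0
clock: 17.48
tool_pos: [0.5066, -0.134, 0.1688]
orientation: [180.0, 0.1, -4.3]
force: [0.7, 1.0, 0.4]
opening: 0.061
gripper_force: 0.0
tall_tin_mid 0.94 [278.  191.7] [ 0.5117 -0.1297  0.028 ]
battery_mid 0.71 [285.5 148.6] [ 0.5555 -0.1406  0.0365]
wide_tin_mid 0.72 [285.5 108. ] [ 0.5946 -0.1437  0.02  ]
[ 0.50738313 -0.1325322   0.16991316]
turn [-0.     0.     0.001] shift [  1.4  -0.6 173.9] t 17.68 open 0.0612
0.52 [0.39730505 0.32661867 0.0185    ]
```

```bash
python3 -m crank '[0,0,0,2,-1.5,60,0.7, 0,0,0,0,0,60,0.7, 0,0,0,0,0,40,0.7, 0,0,0,0,0,13.5,0.7, 0,0,0,0,0,0,0.7]'
python3 -m crank '[0,0,0,0,0,0,0, 0,0,0,0,0,0,0, 0,0,0,0,0,0,0, 0,0,0,0,0,0,0, 0,0,0,0,0,0,0]'
```

```text
clock: 18.4
tool_pos: [0.5098, -0.132, -0.0034]
orientation: [180.0, 0.0, -4.2]
force: [0.5, 0.9, 0.5]
opening: 0.0613
gripper_force: 0.0
clock: 19.02
tool_pos: [0.5104, -0.1324, -0.0026]
orientation: [-180.0, -0.1, -4.2]
force: [-0.4, 0.1, 7.5]
opening: 0.0371
gripper_force: 30.0
```

```bash
python3 -m crank '[0,0,0,0,0,-15,0, 0,0,0,0,0,-50,0, 0,0,0,0,0,-60,0, 0,0,0,0,0,-50,0, 0,0,0,0,0,0,0]'
python3 -m crank '[0,0,0,-12,-56,0,0, 0,0,0,-12,-56,0,0, 0,0,0,-12,-56,0,0, 0,0,0,-12,-56,0,0, 0,0,0,-12,-56,0,0]'
python3 -m crank '[0,0,0,-12,-56,0,0, 0,0,0,-12,-56,0,0, 0,0,0,-12,-54,0,0, 0,0,0,0,0,0,0, 0,0,0,0,0,0,0]'
python3 plan.py 0.448 0.320 -0.003 -4.2
```

```text
clock: 19.65
tool_pos: [0.5121, -0.1325, 0.1769]
orientation: [-180.0, -0.5, -4.2]
force: [-0.6, 0.1, -0.4]
opening: 0.0374
gripper_force: 30.0
clock: 20.27
tool_pos: [0.4693, 0.1528, 0.1714]
orientation: [180.0, 0.0, -4.2]
force: [1.3, -0.2, -1.1]
opening: 0.0368
gripper_force: 30.0
clock: 20.9
tool_pos: [0.446, 0.319, 0.1709]
orientation: [179.9, 0.1, -4.2]
force: [0.4, -0.1, -0.5]
opening: 0.037
gripper_force: 30.0
turn [0.001 0.001 0.   ] shift [  1.9  -1.1 173.9] t 20.9 open 0.037
```

```bash
python3 -m crank '[0,0,0,2,-1,60,0, 0,0,0,0,0,60,0, 0,0,0,0,0,40,0, 0,0,0,0,0,10,0, 0,0,0,0,0,0,0]'
python3 -m crank '[0,0,0,0,0,2.5,0, 0,0,0,0,0,0,0, 0,0,0,0,0,0,0]'
```

```text
clock: 21.52
tool_pos: [0.4493, 0.3199, 0.002]
orientation: [180.0, -0.0, -4.3]
force: [-0.2, -1.6, -0.2]
opening: 0.0371
gripper_force: 30.0
clock: 21.9
tool_pos: [0.4491, 0.3209, -0.0001]
orientation: [-179.9, -0.0, -4.2]
force: [-0.2, -0.9, -0.2]
opening: 0.0371
gripper_force: 30.0
```

```bash
python3 -m crank '[0,0,0,0,0,1.5,0, 0,0,0,0,0,0,0, 0,0,0,0,0,0,0]'
```

```text
clock: 22.28
tool_pos: [0.4488, 0.3205, -0.0025]
orientation: [-180.0, -0.0, -4.2]
force: [0.4, -0.7, 0.3]
opening: 0.0371
gripper_force: 30.0
```

```bash
python3 -m crank '[0,0,0,0,0,1,0, 0,0,0,0,0,0,0, 0,0,0,0,0,0,0]'
python3 -m crank '[0,0,0,0,0,0,0.62, 0,0,0,0,0,0,0.62, 0,0,0,0,0,0,0.62, 0,0,0,0,0,0,0.62]'
python3 -m crank '[0,0,0,0,0,-30,0.5, 0,0,0,0,0,-60,0.5, 0,0,0,0,0,-60,0.5, 0,0,0,0,0,-30,0.5, 0,0,0,0,0,0,0.5]'
python3 plan.py 0.5525 -0.140 0.176 -4.2
```

```text
clock: 22.65
tool_pos: [0.449, 0.3205, -0.0025]
orientation: [-180.0, -0.0, -4.2]
force: [-2.8, -1.3, 10.2]
opening: 0.0372
gripper_force: 30.0
clock: 23.15
tool_pos: [0.4487, 0.3203, -0.0037]
orientation: [180.0, 0.0, -4.2]
force: [-1.2, -0.1, -0.6]
opening: 0.0541
gripper_force: 0.0
clock: 23.78
tool_pos: [0.4499, 0.3216, 0.1795]
orientation: [-179.7, -0.2, -4.2]
force: [-0.2, -0.5, -0.6]
opening: 0.0437
gripper_force: 0.0
turn [-0.005 -0.003 -0.   ] shift [136.2 452.9   3.5] t 23.77 open 0.0437
```

```bash
python3 -m crank '[0,0,0,17,56.5,0,0.5, 0,0,0,17,56.5,0,0.5, 0,0,0,17,56.5,0,0.5, 0,0,0,17,56.5,0,0.5, 0,0,0,17,56.5,0,0.5]'
python3 -m crank '[0,0,0,17,56.5,0,0.5, 0,0,0,17,56.5,0,0.5, 0,0,0,18,57,0,0.5, 0,0,0,0,0,0,0.5, 0,0,0,0,0,0,0.5]'
python3 wl.py w9 battery_mid wide_tin_mid; python3 plan.py 0.5525 -0.140 0.002 -4.2
python3 - <<'E'
from h import *
im=eyes.snapshot('top')
for k,z in(('corner_mid',.0185),('tall_tin_mid',.028)):
  for r in spotter.place_of('top',k)[:2]: print(k,r['p'],ray('top',r['location'],z))
m=eyes.camera_model('wrist')
cv2.imwrite('pics/w9c.png',cv2.resize(cv2.imread('pics/w9.png')[60:210,200:380],None,fx=4,fy=4,interpolation=cv2.INTER_CUBIC))
E
```

```text
clock: 24.4
tool_pos: [0.5123, 0.0305, 0.1755]
orientation: [180.0, 0.1, -4.2]
force: [1.0, 0.3, -0.4]
opening: 0.0441
gripper_force: 0.0
clock: 25.02
tool_pos: [0.5513, -0.1412, 0.1752]
orientation: [-180.0, 0.1, -4.3]
force: [0.4, -0.7, 0.5]
opening: 0.0439
gripper_force: 0.0
battery_mid 0.63 [282.9 193.9] [ 0.554  -0.1419  0.0365]
wide_tin_mid 0.73 [278.6 194.3] [ 0.5508 -0.1371  0.02  ]
wide_tin_mid 0.63 [282.  153.1] [ 0.5947 -0.1441  0.02  ]
[ 0.55184045 -0.13983854  0.17624443]
turn [-0.     0.     0.001] shift [7.000e-01 1.000e-01 1.742e+02] t 25.18 open 0.0441
corner_mid 0.46 [0.3975578  0.33619351 0.0185    ]
tall_tin_mid 0.63 [0.44423787 0.32286272 0.028     ]
```

View pics/w9c.png

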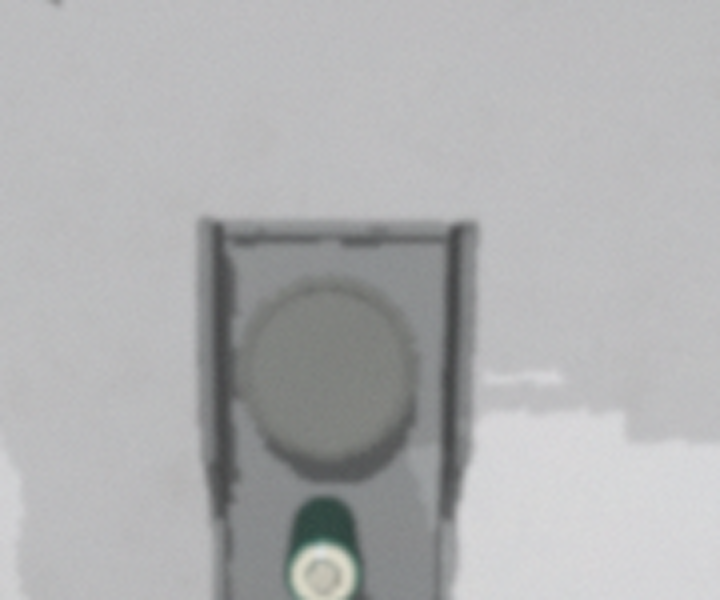

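The battery top is at (322,575) and the wide lid centre at (330,370). I'll descend on the battery.

```bash
python3 -c "
from h import *
m=eyes.camera_model('wrist');print(ray('wrist',(280.5,203.7),.07,m),ray('wrist',(282.5,152.5),.037,m))"
python3 -m crank '[0,0,0,1,0,60,0.5, 0,0,0,0,0,60,0.5, 0,0,0,0,0,40,0.5, 0,0,0,0,0,15,0.5, 0,0,0,0,0,0,0.5]'
python3 -m crank '[0,0,0,0,0,0,0, 0,0,0,0,0,0,0, 0,0,0,0,0,0,0, 0,0,0,0,0,0,0, 0,0,0,0,0,0,0]'
```

```text
[ 0.55194691 -0.13800118  0.07      ] [ 0.59735362 -0.14323705  0.037     ]
clock: 25.95
tool_pos: [0.5531, -0.1408, 0.0014]
orientation: [180.0, 0.1, -4.2]
force: [0.2, -0.5, 0.9]
opening: 0.0438
gripper_force: 0.0
clock: 26.58
tool_pos: [0.5537, -0.1411, 0.0024]
orientation: [180.0, -0.1, -4.2]
force: [-1.3, 0.3, 6.1]
opening: 0.0179
gripper_force: 30.0
```

```bash
python3 -m crank '[0,0,0,0,0,-15,0, 0,0,0,0,0,-50,0, 0,0,0,0,0,-60,0, 0,0,0,0,0,-50,0, 0,0,0,0,0,0,0]'
python3 -m crank '[0,0,0,-11,-56,0,0, 0,0,0,-11,-56,0,0, 0,0,0,-11,-56,0,0, 0,0,0,-11,-56,0,0, 0,0,0,-11,-56,0,0]'
python3 -m crank '[0,0,0,-11,-56,0,0, 0,0,0,-11,-56,0,0, 0,0,0,-11,-57,0,0, 0,0,0,0,0,0,0, 0,0,0,0,0,0,0]'
python3 plan.py 0.498 0.314 0.002 -4.2
```

```text
clock: 27.2
tool_pos: [0.5557, -0.1413, 0.1822]
orientation: [-180.0, -0.5, -4.2]
force: [0.4, 0.6, -0.8]
opening: 0.0175
gripper_force: 30.0
clock: 27.82
tool_pos: [0.5178, 0.1437, 0.1763]
orientation: [180.0, 0.0, -4.2]
force: [1.5, -0.1, 0.3]
opening: 0.0179
gripper_force: 30.0
clock: 28.45
tool_pos: [0.4977, 0.3128, 0.1758]
orientation: [179.9, 0.1, -4.2]
force: [-0.2, -0.2, 0.3]
opening: 0.0174
gripper_force: 30.0
turn [0.001 0.001 0.   ] shift [  0.2  -1.2 173.8] t 28.45 open 0.0174
```

```bash
python3 -m crank '[0,0,0,0,0,60,0, 0,0,0,0,0,60,0, 0,0,0,0,0,40,0, 0,0,0,0,0,8,0, 0,0,0,0,0,0,0]'
python3 -m crank '[0,0,0,0,0,0,0, 0,0,0,0,0,0,0]'
python3 plan.py 0.498 0.314 0.002 -4.2
```

```text
clock: 29.08
tool_pos: [0.4991, 0.3127, 0.0093]
orientation: [180.0, -0.0, -4.3]
force: [-0.7, 1.2, 0.1]
opening: 0.0178
gripper_force: 30.0
clock: 29.32
tool_pos: [0.4992, 0.314, 0.0102]
orientation: [-179.9, -0.1, -4.2]
force: [0.1, 0.6, -0.9]
opening: 0.0179
gripper_force: 30.0
turn [-0.002 -0.002 -0.   ] shift [-1.2  0.1  8.2] t 29.32 open 0.0179
```

```bash
python3 -m crank '[0,0,0,0,0,5,0, 0,0,0,0,0,2,0, 0,0,0,0,0,0,0]'
python3 -m crank '[0,0,0,0,0,1.3,0, 0,0,0,0,0,0,0, 0,0,0,0,0,0,0]'
python3 -m crank '[0,0,0,0,0,0,0.45, 0,0,0,0,0,0,0.45, 0,0,0,0,0,0,0.45, 0,0,0,0,0,0,0.45]'
python3 -m crank '[0,0,0,0,0,-30,1, 0,0,0,0,0,-60,1, 0,0,0,0,0,-60,1, 0,0,0,0,0,-30,1, 0,0,0,0,0,0,1]'
python3 plan.py 0.5965 -0.1443 0.176 -94
```

```text
clock: 29.7
tool_pos: [0.4985, 0.3134, 0.0024]
orientation: [-180.0, -0.0, -4.2]
force: [-2.4, -1.1, 9.7]
opening: 0.0174
gripper_force: 30.0
clock: 30.08
tool_pos: [0.4987, 0.3135, 0.0023]
orientation: [-180.0, -0.1, -4.2]
force: [-5.0, -2.2, 20.5]
opening: 0.0176
gripper_force: 30.0
clock: 30.58
tool_pos: [0.4983, 0.3131, -0.0002]
orientation: [180.0, 0.0, -4.2]
force: [-0.9, -0.4, 0.5]
opening: 0.039
gripper_force: 0.0
clock: 31.2
tool_pos: [0.4996, 0.3143, 0.1832]
orientation: [-179.8, -0.2, -4.2]
force: [0.3, 0.4, -0.5]
opening: 0.0833
gripper_force: 0.0
turn [-6.000e-03  1.000e-03  1.567e+00] shift [ 450.8 -128.7    7.2] t 31.2 open 0.0833
```

```bash
python3 -m crank '[0,0,0,16.3,56.3,0,1, 0,0,0,16.3,56.3,0,1, 0,0,0,16.3,56.3,0,1, 0,0,0,16.3,56.3,0,1, 0,0,0,16.3,56.3,0,1]'
python3 -m crank '[0,0,0,16.3,56.3,0,1, 0,0,0,16.3,56.3,0,1, 0,0,0,16.3,56.3,0,1, 0,0,0,0,0,0,1]'
python3 -m crank '[0,0,0.174,0,0,0,1, 0,0,0.174,0,0,0,1, 0,0,0.174,0,0,0,1, 0,0,0.174,0,0,0,1, 0,0,0.174,0,0,0,1]'
python3 -m crank '[0,0,0.174,0,0,0,1, 0,0,0.174,0,0,0,1, 0,0,0.174,0,0,0,1, 0,0,0.174,0,0,0,1, 0,0,0,0,0,0,1]'
python3 plan.py 0.5968 -0.1442 -0.014 -94.2;python3 wl.py w10 wide_tin_mid bay dish
python3 - <<'E'
from h import *
im=eyes.snapshot('top')
for k,z in(('corner_mid',.0185),('tall_tin_mid',.028),('battery_mid',.0365)):
  for r in spotter.place_of('top',k)[:2]: print(k,r['p'],ray('top',r['location'],z))
w=cv2.imread('pics/w10.png');cv2.imwrite('pics/w10c.png',np.hstack([w[:,:420],cv2.resize(im[180:290,110:210],(380,420))]))
E
```

```text
clock: 31.82
tool_pos: [0.5585, 0.0246, 0.1791]
orientation: [180.0, 0.1, -4.2]
force: [1.5, 0.5, 0.7]
opening: 0.0879
gripper_force: 0.0
clock: 32.33
tool_pos: [0.5945, -0.1493, 0.178]
orientation: [180.0, 0.2, -4.5]
force: [0.1, 1.4, -0.3]
opening: 0.0874
gripper_force: 0.0
clock: 32.95
tool_pos: [0.5946, -0.1447, 0.179]
orientation: [179.9, 0.1, -54.4]
force: [0.0, -0.4, -1.1]
opening: 0.0877
gripper_force: 0.0
clock: 33.58
tool_pos: [0.5947, -0.1448, 0.1792]
orientation: [179.9, 0.0, -93.9]
force: [-0.3, -0.6, 0.2]
opening: 0.0876
gripper_force: 0.0
turn [0.001 0.    0.006] shift [ -0.8  -2.  193.2] t 33.58 open 0.0876
wide_tin_mid 0.98 [277.2 195.9] [ 0.5984 -0.1424  0.02  ]
bay 0.77 [330.6 192. ] [ 0.5364 -0.139   0.    ]
dish 0.66 [278.1 196.6] [ 0.5979 -0.1377  0.    ]
dish 0.18 [332.6 191. ] [ 0.5341 -0.1401  0.    ]
[ 0.59507275 -0.14528198  0.1798163 ]
corner_mid 0.6 [0.39969027 0.32897795 0.0185    ]
corner_mid 0.4 [0.44369271 0.32460746 0.0185    ]
tall_tin_mid 0.48 [0.44824174 0.31748928 0.028     ]
battery_mid 0.55 [0.50841872 0.31494251 0.0365    ]
battery_mid 0.29 [0.39918959 0.32615299 0.0365    ]
```

View pics/w10c.png

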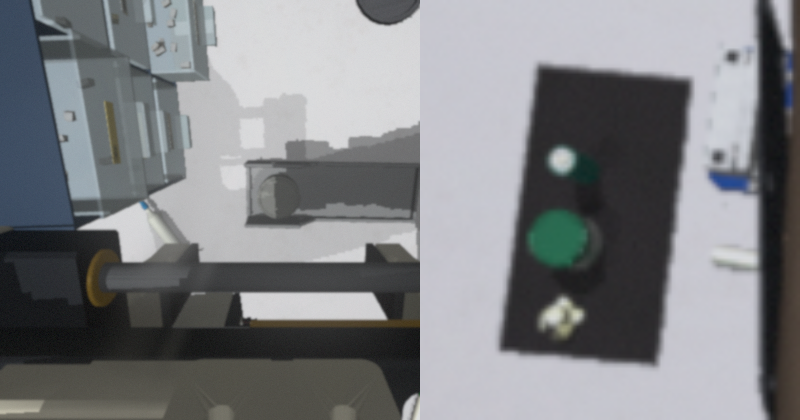

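The wide tin is at (278,195). The inset shows battery, tall tin and corner piece all standing on the mat. Before descending I'll check the drawer cabinet beyond the bay against the 193 mm wide gripper body.

Run:
```python
from h import *
from scipy.spatial.transform import Rotation as R
o=get_obs();m=eyes.camera_model('wrist')
def T(p,e):
  M=np.eye(4);M[:3,:3]=R.from_euler('xyz',e,degrees=True).as_matrix();M[:3,3]=p;return M
Ec=np.array(m['extrinsics']);rel=np.linalg.inv(T(o['tool_pos'],o['orientation']))@Ec
m1=dict(m);m1['extrinsics']=T([.5174,-.1354,.1977],[180,0,-4])@rel
mt=eyes.camera_model('top')
def line(mm,px):
  E=np.array(mm['extrinsics']);d=E[:3,:3]@np.array([(px[0]-mm['cx'])/mm['fx'],(px[1]-mm['cy'])/mm['fy'],1]);return E[:3,3],d/np.linalg.norm(d)
def tri(*obs):
  A=np.zeros((3,3));b=np.zeros(3)
  for mm,px in obs:
    c,d=line(mm,px);P=np.eye(3)-np.outer(d,d);A+=P;b+=P@c
  return np.linalg.solve(A,b)
q=lambda x,y:(100+x/2.2,140+y/2.2)
print('tabL top+w1',tri((mt,q(567,16)),(m1,(350,20))))
print('tabM top+w1',tri((mt,q(637,44)),(m1,(442,60))))
# w1+w10 only
print('tabL w1+w10',tri((m1,(350,20)),(m,(185,130))))
print('tabM w1+w10',tri((m1,(442,60)),(m,(211,25))))
print('tabL all',tri((mt,q(567,16)),(m1,(350,20)),(m,(185,130))))
```

```text
tabL top+w1 [ 0.86791191 -0.35277188 -0.5978293 ]
tabM top+w1 [ 0.64930345 -0.31893203  0.01531643]
tabL w1+w10 [ 0.69244801 -0.22040454  0.01245471]
tabM w1+w10 [ 0.64993837 -0.31984589  0.01033406]
tabL all [ 0.68023208 -0.22009496  0.05328225]
```

Run:
```python
from h import *
m=eyes.camera_model('wrist')
for p in[(187,183),(160,205),(75,228),(210,72),(100,222)]:
  print(p,[np.round(ray('wrist',p,z,m)[:2],3) for z in(0,.05,.1,.15,.2)])
w=cv2.imread('pics/w10.png')[0:240,0:300];cv2.imwrite('pics/w10d.png',cv2.resize(w,(750,600),interpolation=cv2.INTER_CUBIC))
```

```text
(187, 183) [array([ 0.703, -0.162]), array([ 0.688, -0.168]), array([ 0.672, -0.175]), array([ 0.657, -0.181]), array([ 0.641, -0.188])]
(160, 205) [array([ 0.739, -0.138]), array([ 0.718, -0.147]), array([ 0.698, -0.157]), array([ 0.678, -0.167]), array([ 0.657, -0.177])]
(75, 228) [array([ 0.845, -0.117]), array([ 0.81 , -0.129]), array([ 0.776, -0.142]), array([ 0.741, -0.155]), array([ 0.706, -0.167])]
(210, 72) [array([ 0.662, -0.279]), array([ 0.652, -0.269]), array([ 0.642, -0.26 ]), array([ 0.632, -0.25 ]), array([ 0.623, -0.241])]
(100, 222) [array([ 0.814, -0.122]), array([ 0.783, -0.134]), array([ 0.753, -0.146]), array([ 0.722, -0.158]), array([ 0.692, -0.17 ])]
```

View pics/w10d.png

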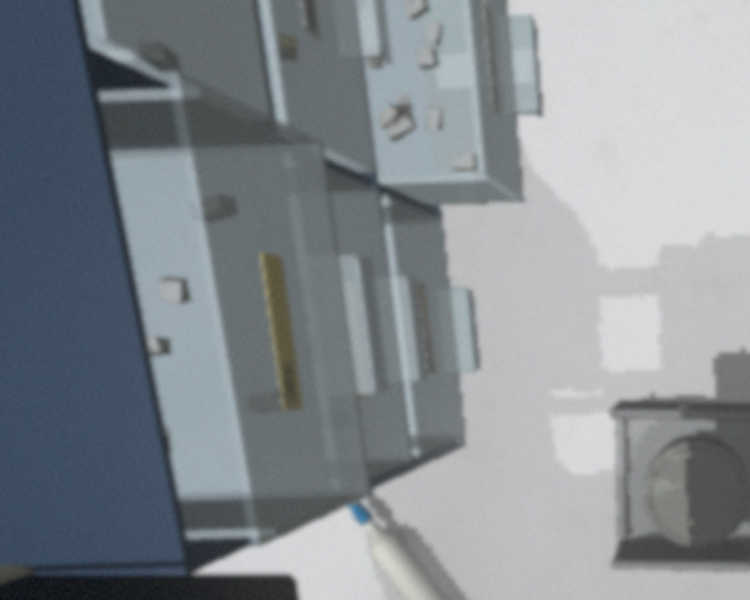

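The cabinet's lower left corner is at about (465,440), i.e. world (0.70, -0.165). The gripper body would reach x≈0.69 above the tin. For margin I'll offset the grasp about 8 mm towards −x, and the fingers will centre the tin on closing. Then I'll descend in checked steps.

```bash
python3 -m crank '[0,0,0,-0.5,6.5,50,1, 0,0,0,0,0,30,1, 0,0,0,0,0,0,1]'
python3 -m crank '[0,0,0,0,0,30,1, 0,0,0,0,0,20,1, 0,0,0,0,0,0,1]'
python3 -m crank '[0,0,0,0,0,20,1, 0,0,0,0,0,15,1, 0,0,0,0,0,0,1]'
python3 -m crank '[0,0,0,0,0,14,1, 0,0,0,0,0,0,1]'
python3 -m crank '[0,0,0,0,0,6,1, 0,0,0,0,0,0,1]'
python3 -m crank '[0,0,0,0,0,6,1, 0,0,0,0,0,0,1]'
```

```text
clock: 34.35
tool_pos: [0.587, -0.1447, 0.098]
orientation: [179.7, -0.0, -93.9]
force: [0.3, -0.3, 0.9]
opening: 0.0876
gripper_force: 0.0
clock: 34.72
tool_pos: [0.5888, -0.1448, 0.0504]
orientation: [179.9, -0.0, -93.9]
force: [-0.3, -0.2, 1.2]
opening: 0.0877
gripper_force: 0.0
clock: 35.1
tool_pos: [0.5885, -0.1447, 0.015]
orientation: [179.9, -0.0, -93.9]
force: [0.2, 0.6, 0.0]
opening: 0.0878
gripper_force: 0.0
clock: 35.35
tool_pos: [0.5881, -0.1446, 0.0003]
orientation: [179.9, -0.0, -94.0]
force: [-0.3, -0.3, -0.2]
opening: 0.0878
gripper_force: 0.0
clock: 35.6
tool_pos: [0.5885, -0.1446, -0.0052]
orientation: [180.0, -0.0, -94.0]
force: [-0.8, -0.5, -1.0]
opening: 0.0877
gripper_force: 0.0
clock: 35.85
tool_pos: [0.5884, -0.1446, -0.0113]
orientation: [180.0, -0.0, -94.0]
force: [0.4, 0.5, 0.5]
opening: 0.088
gripper_force: 0.0
```

```bash
python3 -m crank '[0,0,0,0,0,1,0, 0,0,0,0,0,0,0, 0,0,0,0,0,0,0, 0,0,0,0,0,0,0, 0,0,0,0,0,0,0]'
python3 -m crank '[0,0,0,0,0,0,0, 0,0,0,0,0,0,0, 0,0,0,0,0,0,0]'
python3 -m crank '[0,0,0,0,0,-5,0, 0,0,0,0,0,-20,0, 0,0,0,0,0,0,0]'
python3 plan.py 0.475 -0.345 0.1 -94
```

```text
clock: 36.48
tool_pos: [0.5889, -0.1446, -0.0117]
orientation: [-180.0, -0.0, -93.9]
force: [2.1, -0.6, 0.4]
opening: 0.045
gripper_force: 30.0
clock: 36.85
tool_pos: [0.5889, -0.1446, -0.0117]
orientation: [-180.0, -0.0, -93.9]
force: [0.4, 0.1, 1.6]
opening: 0.0448
gripper_force: 30.0
clock: 37.22
tool_pos: [0.5898, -0.1447, 0.0146]
orientation: [-179.9, 0.0, -93.9]
force: [-0.5, -0.5, -1.1]
opening: 0.0451
gripper_force: 30.0
turn [-0.003  0.     0.001] shift [207.9 100.6 -85.4] t 37.23 open 0.0451
```

```bash
python3 -m crank '[0,0,0,0,0,-50,0, 0,0,0,0,20,-35,0, 0,0,0,0,40,0,0, 0,0,0,0,40,0,0, 0,0,0,40,0,0,0]'
python3 -m crank '[0,0,0,50,0,0,0, 0,0,0,40,0,0,0, 0,0,0,0,0,0,0, 0,0,0,0,0,0,0]'
python3 wl.py w11 dish
python3 - <<'E'
from h import *
m=eyes.camera_model('wrist')
for r in spotter.outline_of('wrist','dish')[:2]:
  R=r['region'].astype(np.uint8);c=max(cv2.findContours(R,0,2)[0],key=cv2.contourArea)
  e=cv2.fitEllipse(cv2.convexHull(c));print(r['p'],r['rect'],e,ray('wrist',e[0],.006,m))
E
```

```text
clock: 37.85
tool_pos: [0.4835, -0.1763, 0.0982]
orientation: [180.0, 0.1, -93.8]
force: [2.2, 0.1, 0.2]
opening: 0.045
gripper_force: 30.0
clock: 38.35
tool_pos: [0.4795, -0.2673, 0.0976]
orientation: [179.9, 0.0, -94.0]
force: [0.7, 0.8, -0.4]
opening: 0.0447
gripper_force: 30.0
dish 0.84 [281.5 114.1] [ 0.4727 -0.3475  0.    ]
[ 0.47992051 -0.26675186  0.09791645]
0.88 [236.5, 68.6, 92.0, 92.9] ((282.0232849121094, 114.50248718261719), (86.30946350097656, 90.04741668701172), 177.98934936523438) [ 0.4729868  -0.34622623  0.006     ]
```

View pics/w11.png

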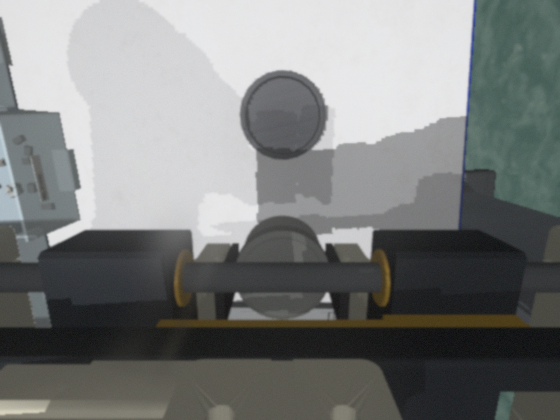

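The dish is centred at (282,114), which gives (0.473, -0.3465). The tin is held upright.

```bash
python3 plan.py 0.473 -0.347 -0.0105 -94; python3 -m crank '[0,0,0,40,0.7,0,0, 0,0,0,40,0.7,0,0, 0,0,0,0,0,0,0]'
python3 plan.py 0.473 -0.347 -0.0105 -94
```

```text
turn [0.    0.    0.002] shift [ 80.7   1.5 108.6] t 38.5 open 0.0446
clock: 38.88
tool_pos: [0.4732, -0.3483, 0.098]
orientation: [180.0, -0.0, -94.0]
force: [-1.2, 0.6, -0.7]
opening: 0.0451
gripper_force: 30.0
turn [ 0. -0. -0.] shift [ -1.3   0.3 108.5] t 38.88 open 0.0451
```

```bash
python3 -m crank '[0,0,0,-0.5,0,50,0, 0,0,0,0,0,40,0, 0,0,0,0,0,13,0, 0,0,0,0,0,0,0, 0,0,0,0,0,0,0]'
python3 -m crank '[0,0,0,0,0,4,0, 0,0,0,0,0,0,0, 0,0,0,0,0,0,0]'
python3 -m crank '[0,0,0,0,0,1.5,0, 0,0,0,0,0,0,0, 0,0,0,0,0,0,0]'
```

```text
clock: 39.5
tool_pos: [0.4746, -0.3469, -0.0032]
orientation: [-179.9, -0.1, -93.9]
force: [0.8, 0.2, -0.7]
opening: 0.0451
gripper_force: 30.0
clock: 39.88
tool_pos: [0.4733, -0.3468, -0.0085]
orientation: [-180.0, -0.0, -94.0]
force: [0.6, -0.2, -0.8]
opening: 0.0448
gripper_force: 30.0
clock: 40.25
tool_pos: [0.4732, -0.3467, -0.0104]
orientation: [180.0, 0.0, -94.0]
force: [0.4, 0.4, -1.8]
opening: 0.0448
gripper_force: 30.0
```

```bash
python3 -m crank '[0,0,0,0,0,1.5,0, 0,0,0,0,0,0,0, 0,0,0,0,0,0,0]'
python3 -m crank '[0,0,0,0,0,0,0.75, 0,0,0,0,0,0,0.75, 0,0,0,0,0,0,0.75, 0,0,0,0,0,0,0.75]'
python3 -m crank '[0,0,0,0,0,-40,0.75, 0,0,0,0,0,-60,0.75, 0,0,0,0,0,-60,0.75, 0,0,0,0,0,-30,0.75, 0,0,0,0,0,0,0.5]'
python3 -m crank '[0,0,0,-60,0,0,0.5, 0,0,0,-40,0,0,0.5, 0,0,0,0,0,0,0.5, 0,0,0,0,0,0,0.5]'
python3 wl.py w12 wide_tin_mid dish
python3 - <<'E'
from h import *
eyes.snapshot('top')
for k,z in(('corner_mid',.0185),('tall_tin_mid',.028),('battery_mid',.0365)):
  for r in spotter.place_of('top',k)[:1]: print(k,r['p'],ray('top',r['location'],z))
E
python3 plan.py 0.4985 0.3135 0.170 -4.2
```

```text
clock: 40.62
tool_pos: [0.4733, -0.3467, -0.0118]
orientation: [-180.0, -0.0, -93.9]
force: [-0.4, -0.2, 1.1]
opening: 0.0449
gripper_force: 30.0
clock: 41.12
tool_pos: [0.4731, -0.3467, -0.0119]
orientation: [180.0, 0.0, -94.0]
force: [-1.3, 0.1, -0.6]
opening: 0.0654
gripper_force: 0.0
clock: 41.75
tool_pos: [0.4747, -0.3473, 0.1814]
orientation: [-179.7, -0.1, -93.9]
force: [0.2, 0.2, -1.4]
opening: 0.0603
gripper_force: 0.0
clock: 42.25
tool_pos: [0.4798, -0.2468, 0.1775]
orientation: [179.9, 0.0, -93.9]
force: [0.2, -0.6, 0.2]
opening: 0.0439
gripper_force: 0.0
[ 0.47981179 -0.24757652  0.17764974]
corner_mid 0.51 [0.39437266 0.33278784 0.0185    ]
tall_tin_mid 0.49 [0.43878905 0.32227865 0.028     ]
battery_mid 0.63 [0.50421568 0.31386041 0.0365    ]
turn [ 0.     0.    -1.567] shift [ -22.5 -560.8    7.9] t 42.6 open 0.0441
```

View pics/w12.png

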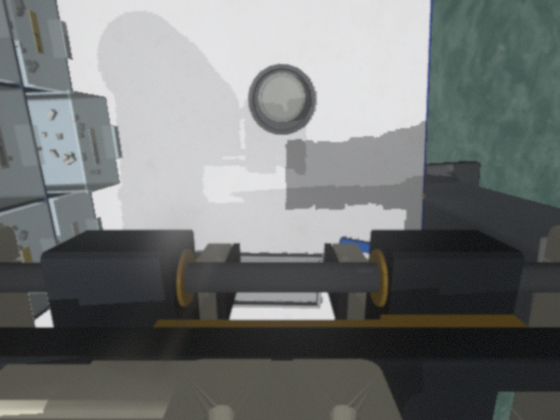

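The tin sits in the dish: lid at (282,95), dish at (282,99). That's more pictures viewed than allowed, so I'll rely on the networks and force readings from here. Next is the battery.

```bash
python3 -m crank '[0,0,-0.174,0,0,0,0.5, 0,0,-0.174,0,0,0,0.5, 0,0,-0.174,0,0,0,0.5, 0,0,-0.174,0,0,0,0.5, 0,0,-0.174,0,0,0,0.5]'
python3 -m crank '[0,0,-0.174,0,0,0,0.5, 0,0,-0.174,0,0,0,0.5, 0,0,-0.174,0,0,0,0.5, 0,0,-0.175,0,0,0,0.5, 0,0,0,0,0,0,0.5]'
python3 -m crank '[0,0,0,-2,-56,0,0.5, 0,0,0,-2,-56,0,0.5, 0,0,0,-2,-56,0,0.5, 0,0,0,-2,-56,0,0.5, 0,0,0,-2,-56,0,0.5]'
python3 -m crank '[0,0,0,-2,-56,0,0.5, 0,0,0,-2,-56,0,0.5, 0,0,0,-2,-56,0,0.5, 0,0,0,-2,-56,0,0.5, 0,0,0,-2,-56,0,0.5]'
python3 -m crank '[0,0,0,0,0,0,0.5, 0,0,0,0,0,0,0.5]'
python3 plan.py 0.4985 0.3133 0.002 -4.2; python3 wl.py w13 battery_mid tall_tin_mid corner_mid
```

```text
clock: 43.22
tool_pos: [0.48, -0.2472, 0.1781]
orientation: [180.0, 0.0, -43.8]
force: [0.7, 0.3, 0.1]
opening: 0.0438
gripper_force: 0.0
clock: 43.85
tool_pos: [0.48, -0.2471, 0.1781]
orientation: [-180.0, 0.0, -4.3]
force: [0.5, 0.4, -0.1]
opening: 0.0438
gripper_force: 0.0
clock: 44.48
tool_pos: [0.4904, 0.0348, 0.1785]
orientation: [-180.0, -0.0, -4.5]
force: [0.7, -0.5, -0.7]
opening: 0.0434
gripper_force: 0.0
clock: 45.1
tool_pos: [0.5008, 0.3149, 0.1783]
orientation: [-180.0, -0.0, -4.4]
force: [1.5, -0.0, -0.1]
opening: 0.0438
gripper_force: 0.0
clock: 45.35
tool_pos: [0.5006, 0.3129, 0.1777]
orientation: [180.0, 0.0, -4.3]
force: [-0.1, -1.0, 0.3]
opening: 0.0434
gripper_force: 0.0
turn [ 0.001  0.001 -0.002] shift [ -2.1  -0.3 175.7] t 45.35 open 0.0434
battery_mid 0.83 [280.8 199.6] [0.4971 0.3147 0.0365]
tall_tin_mid 0.56 [279.9 239.2] [0.4505 0.3192 0.028 ]
[0.5010238  0.31202864 0.17848908]
```

```bash
python3 -m crank '[0,0,-0.002,-2,-0.5,60,0.5, 0,0,0,0,0,60,0.5, 0,0,0,0,0,40,0.5, 0,0,0,0,0,15.5,0.5, 0,0,0,0,0,0,0.5]'
python3 -m crank '[0,0,0,0,0,0,0, 0,0,0,0,0,0,0, 0,0,0,0,0,0,0, 0,0,0,0,0,0,0, 0,0,0,0,0,0,0]'
python3 -m crank '[0,0,0,0,0,-15,0, 0,0,0,0,0,-50,0, 0,0,0,0,0,-60,0, 0,0,0,0,0,-50,0, 0,0,0,0,0,0,0]'
python3 plan.py 0.5530 -0.1405 0.1755 -4.2
```

```text
clock: 46.18
tool_pos: [0.4991, 0.3132, 0.0026]
orientation: [179.9, 0.0, -4.1]
force: [0.1, 0.4, 0.2]
opening: 0.0437
gripper_force: 0.0
clock: 46.8
tool_pos: [0.4993, 0.3142, 0.0036]
orientation: [-180.0, -0.1, -4.0]
force: [-0.5, -0.6, 5.9]
opening: 0.018
gripper_force: 30.0
clock: 47.42
tool_pos: [0.5009, 0.3155, 0.1835]
orientation: [-179.6, -0.4, -4.0]
force: [-0.5, -0.4, -0.9]
opening: 0.0177
gripper_force: 30.0
turn [-0.007 -0.006  0.003] shift [ 85.4 450.9   8. ] t 47.42 open 0.0177
```

```bash
python3 -m crank '[0,0,0,10.5,56.3,0,0, 0,0,0,10.5,56.3,0,0, 0,0,0,10.5,56.3,0,0, 0,0,0,10.5,56.3,0,0, 0,0,0,10.5,56.3,0,0]'
python3 -m crank '[0,0,0,10.5,56.3,0,0, 0,0,0,10.5,56.3,0,0, 0,0,0,10.5,56,0,0, 0,0,0,0,0,0,0, 0,0,0,0,0,0,0]'
python3 plan.py 0.5530 -0.1400 0.0036 -4.2
```

```text
clock: 48.05
tool_pos: [0.5307, 0.0274, 0.1775]
orientation: [180.0, 0.0, -4.0]
force: [0.6, 0.4, 0.3]
opening: 0.0179
gripper_force: 30.0
clock: 48.68
tool_pos: [0.5502, -0.1414, 0.1771]
orientation: [-180.0, 0.1, -4.1]
force: [-0.0, 1.1, -0.2]
opening: 0.0179
gripper_force: 30.0
turn [-0.     0.001  0.001] shift [  2.7  -1.6 173.5] t 48.67 open 0.0179
```

```bash
python3 -m crank '[0,0,0.003,2,-0.5,60,0, 0,0,0,0,0,60,0, 0,0,0,0,0,40,0, 0,0,0,0,0,8,0, 0,0,0,0,0,0,0]'
python3 -m crank '[0,0,0,0,0,3,0, 0,0,0,0,0,0,0, 0,0,0,0,0,0,0]'
python3 plan.py 0.5530 -0.1400 0.0036 -4.2
```

```text
clock: 49.3
tool_pos: [0.5535, -0.14, 0.0104]
orientation: [180.0, -0.0, -4.1]
force: [0.2, 0.1, 0.4]
opening: 0.0181
gripper_force: 30.0
clock: 49.68
tool_pos: [0.5534, -0.1408, 0.0076]
orientation: [-180.0, -0.1, -4.2]
force: [0.5, -0.1, -0.6]
opening: 0.0176
gripper_force: 30.0
turn [-0.    -0.001 -0.001] shift [-0.4 -0.8  4. ] t 49.67 open 0.0176
```

```bash
python3 -m crank '[0,0,0,0,0,3,0, 0,0,0,0,0,0,0, 0,0,0,0,0,0,0]'
python3 -m crank '[0,0,0,0,0,1.5,0, 0,0,0,0,0,0,0, 0,0,0,0,0,0,0]'
```

```text
clock: 50.05
tool_pos: [0.553, -0.1409, 0.0037]
orientation: [180.0, -0.0, -4.2]
force: [0.7, 0.1, 0.8]
opening: 0.0177
gripper_force: 30.0
clock: 50.42
tool_pos: [0.5533, -0.141, 0.0036]
orientation: [180.0, -0.1, -4.2]
force: [-3.1, 1.1, 13.0]
opening: 0.0175
gripper_force: 30.0
```

Contact at 13 N. I'll release and fetch the tall tin.

```bash
python3 -m crank '[0,0,0,0,0,0,0.45, 0,0,0,0,0,0,0.45, 0,0,0,0,0,0,0.45, 0,0,0,0,0,0,0.45]'
python3 -m crank '[0,0,0,0,0,-30,0.45, 0,0,0,0,0,-60,0.7, 0,0,0,0,0,-60,0.7, 0,0,0,0,0,-30,0.7, 0,0,0,0,0,0,0.7]'
python3 wl.py w14 battery_mid
python3 -m crank '[0,0,0,-17,-56.5,0,0.7, 0,0,0,-17,-56.5,0,0.7, 0,0,0,-17,-56.5,0,0.7, 0,0,0,-17,-56.5,0,0.7, 0,0,0,-17,-56.5,0,0.7]'
python3 -m crank '[0,0,0,-17,-56.5,0,0.7, 0,0,0,-17,-56.5,0,0.7, 0,0,0,-17,-57,0,0.7, 0,0,0,0,0,0,0.7, 0,0,0,0,0,0,0.7]'
python3 wl.py w15 tall_tin_mid; python3 plan.py 0.4488 0.3203 -0.002 -4.2
```

```text
clock: 50.92
tool_pos: [0.5528, -0.1409, 0.0019]
orientation: [180.0, 0.0, -4.2]
force: [-1.0, 0.1, 0.4]
opening: 0.0391
gripper_force: 0.0
clock: 51.55
tool_pos: [0.5545, -0.1409, 0.1852]
orientation: [-180.0, -0.3, -4.2]
force: [-0.3, 0.3, -1.6]
opening: 0.0611
gripper_force: 0.0
battery_mid 0.78 [281.6 198.5] [ 0.5515 -0.1398  0.0365]
[ 0.55254454 -0.14068122  0.18186104]
clock: 52.28
tool_pos: [0.4875, 0.1485, 0.1807]
orientation: [179.9, 0.1, -4.2]
force: [2.0, -0.2, 0.1]
opening: 0.0614
gripper_force: 0.0
clock: 52.9
tool_pos: [0.4499, 0.3199, 0.1806]
orientation: [179.9, 0.1, -4.2]
force: [0.1, -0.3, -0.5]
opening: 0.0612
gripper_force: 0.0
tall_tin_mid 0.92 [280.6 197.4] [0.4463 0.3217 0.028 ]
[0.45053302 0.31925175 0.18140747]
turn [ 0.001  0.001 -0.001] shift [ -1.8  -0.9 183.4] t 53.0 open 0.0612
```

```bash
python3 -m crank '[0,0,0,-2,-1,60,0.7, 0,0,0,0,0,60,0.7, 0,0,0,0,0,45,0.7, 0,0,0,0,0,18,0.7, 0,0,0,0,0,0,0.7]'
python3 -m crank '[0,0,0,0,0,0,0, 0,0,0,0,0,0,0, 0,0,0,0,0,0,0, 0,0,0,0,0,0,0, 0,0,0,0,0,0,0]'
python3 -m crank '[0,0,0,0,0,-15,0, 0,0,0,0,0,-50,0, 0,0,0,0,0,-60,0, 0,0,0,0,0,-50,0, 0,0,0,0,0,0,0]'
python3 plan.py 0.5100 -0.1320 0.176 -4.2
```

```text
clock: 53.62
tool_pos: [0.4484, 0.3194, -0.0022]
orientation: [179.8, 0.1, -4.3]
force: [0.4, 0.2, 0.6]
opening: 0.0617
gripper_force: 0.0
clock: 54.25
tool_pos: [0.4491, 0.3219, 0.0001]
orientation: [-180.0, -0.1, -4.2]
force: [-0.7, -1.1, 6.7]
opening: 0.0372
gripper_force: 30.0
clock: 54.88
tool_pos: [0.4505, 0.3237, 0.1798]
orientation: [-179.6, -0.3, -4.2]
force: [0.1, -0.7, -1.1]
opening: 0.037
gripper_force: 30.0
turn [-0.008 -0.006  0.   ] shift [ 92.7 450.1   3.8] t 54.88 open 0.037
```

```bash
python3 -m crank '[0,0,0,11.5,56.3,0,0, 0,0,0,11.5,56.3,0,0, 0,0,0,11.5,56.3,0,0, 0,0,0,11.5,56.3,0,0, 0,0,0,11.5,56.3,0,0]'
python3 -m crank '[0,0,0,11.5,56.3,0,0, 0,0,0,11.5,56.3,0,0, 0,0,0,11.5,56,0,0, 0,0,0,0,0,0,0, 0,0,0,0,0,0,0]'
python3 plan.py 0.5100 -0.1320 0.000 -4.2
```

```text
clock: 55.5
tool_pos: [0.4847, 0.0348, 0.1742]
orientation: [-180.0, 0.0, -4.2]
force: [1.6, 0.2, -0.4]
opening: 0.037
gripper_force: 30.0
clock: 56.12
tool_pos: [0.5066, -0.1342, 0.1737]
orientation: [-180.0, 0.1, -4.3]
force: [-0.2, 0.3, -0.7]
opening: 0.0371
gripper_force: 30.0
turn [-0.     0.001 -0.002] shift [  3.2  -2.5 173.7] t 56.12 open 0.0371
```

```bash
python3 -m crank '[0,0,0,2.5,-1.5,60,0, 0,0,0,0,0,60,0, 0,0,0,0,0,40,0, 0,0,0,0,0,8,0, 0,0,0,0,0,0,0]'
python3 -m crank '[0,0,0,0,0,3,0, 0,0,0,0,0,0,0, 0,0,0,0,0,0,0]'
python3 -m crank '[0,0,0,0,0,2,0, 0,0,0,0,0,0,0, 0,0,0,0,0,0,0]'
```

```text
clock: 56.75
tool_pos: [0.5104, -0.132, 0.0069]
orientation: [180.0, -0.0, -4.1]
force: [0.8, -0.5, -0.3]
opening: 0.0373
gripper_force: 30.0
clock: 57.12
tool_pos: [0.5103, -0.1328, 0.004]
orientation: [-180.0, -0.1, -4.2]
force: [-0.6, -0.9, -0.8]
opening: 0.037
gripper_force: 30.0
clock: 57.5
tool_pos: [0.5098, -0.1328, 0.0011]
orientation: [180.0, 0.0, -4.2]
force: [-0.4, 0.7, -1.0]
opening: 0.0371
gripper_force: 30.0
```

```bash
python3 -m crank '[0,0,0,0,0,1.5,0, 0,0,0,0,0,0,0, 0,0,0,0,0,0,0]'
python3 -m crank '[0,0,0,0,0,0,0.62, 0,0,0,0,0,0,0.62, 0,0,0,0,0,0,0.62, 0,0,0,0,0,0,0.62]'
python3 -m crank '[0,0,0,0,0,-30,0.45, 0,0,0,0,0,-60,0.45, 0,0,0,0,0,-60,0.45, 0,0,0,0,0,-30,0.45, 0,0,0,0,0,0,0.45]'
python3 wl.py w16 tall_tin_mid battery_mid; python3 plan.py 0.3982 0.3265 0.176 -4.2
```

```text
clock: 57.88
tool_pos: [0.5101, -0.1328, 0.0001]
orientation: [180.0, -0.0, -4.2]
force: [-1.7, 0.4, 5.5]
opening: 0.0375
gripper_force: 30.0
clock: 58.38
tool_pos: [0.5098, -0.1327, -0.0004]
orientation: [180.0, 0.0, -4.2]
force: [-0.2, -0.2, -1.0]
opening: 0.0541
gripper_force: 0.0
clock: 59.0
tool_pos: [0.5115, -0.1327, 0.1826]
orientation: [-180.0, -0.3, -4.2]
force: [-0.2, -0.2, -1.0]
opening: 0.0391
gripper_force: 0.0
tall_tin_mid 0.88 [282.1 197.4] [ 0.5086 -0.1321  0.028 ]
battery_mid 0.77 [286.1 156.1] [ 0.5532 -0.1395  0.0365]
battery_mid 0.41 [462.4 207.9] [ 0.4845 -0.3246  0.0365]
[ 0.50913642 -0.13266448  0.17871916]
turn [-0.     0.001 -0.001] shift [-144.3 -449.8    2.7] t 59.15 open 0.0394
```

Both are back on their spots. Next is the corner piece.

```bash
python3 -m crank '[0,0,0,-18,-56.2,0,0.4, 0,0,0,-18,-56.2,0,0.4, 0,0,0,-18,-56.2,0,0.4, 0,0,0,-18,-56.2,0,0.4, 0,0,0,-18,-56.2,0,0.4]'
python3 -m crank '[0,0,0,-18,-56.2,0,0.4, 0,0,0,-18,-56.2,0,0.4, 0,0,0,-18,-56.2,0,0.4, 0,0,0,0,0,0,0.4, 0,0,0,0,0,0,0.4]'
python3 wl.py w17 corner_mid; python3 plan.py 0.3982 0.3265 -0.0095 -4.2
```

```text
clock: 59.78
tool_pos: [0.4395, 0.1554, 0.1785]
orientation: [179.9, 0.1, -4.2]
force: [2.2, -0.2, 0.6]
opening: 0.035
gripper_force: 0.0
clock: 60.4
tool_pos: [0.3987, 0.3256, 0.1782]
orientation: [179.8, 0.1, -4.2]
force: [0.0, -0.3, 0.3]
opening: 0.0346
gripper_force: 0.0
corner_mid 0.58 [281.3 195.8] [0.3955 0.3266 0.0185]
[0.3993427  0.32502201 0.1789527 ]
turn [ 0.001  0.001 -0.001] shift [ -1.2  -1.4 188.5] t 60.5 open 0.035
```

```bash
python3 -m crank '[0,0,0,-1.5,-1.5,60,0.4, 0,0,0,0,0,60,0.4, 0,0,0,0,0,45,0.4, 0,0,0,0,0,22,0.4, 0,0,0,0,0,0,0.4]'
python3 -m crank '[0,0,0,0,0,0,0, 0,0,0,0,0,0,0, 0,0,0,0,0,0,0, 0,0,0,0,0,0,0, 0,0,0,0,0,0,0]'
python3 -m crank '[0,0,0,0,0,-15,0, 0,0,0,0,0,-50,0, 0,0,0,0,0,-60,0, 0,0,0,0,0,-50,0, 0,0,0,0,0,0,0]'
python3 plan.py 0.470 -0.1381 0.176 -4.2
```

```text
clock: 61.12
tool_pos: [0.3977, 0.3255, -0.0087]
orientation: [179.8, 0.1, -4.3]
force: [-0.2, -0.2, 0.8]
opening: 0.035
gripper_force: 0.0
clock: 61.75
tool_pos: [0.3984, 0.3284, -0.0064]
orientation: [-179.9, -0.1, -4.2]
force: [-0.8, -2.0, 7.2]
opening: 0.0113
gripper_force: 30.0
clock: 62.38
tool_pos: [0.3996, 0.3301, 0.1731]
orientation: [-179.5, -0.3, -4.2]
force: [0.2, 0.2, -0.7]
opening: 0.0108
gripper_force: 30.0
turn [-0.008 -0.005  0.   ] shift [104.5 461.7  -2.9] t 62.38 open 0.0108
```

```bash
python3 -m crank '[0,0,0,13,57.3,0,0, 0,0,0,13,57.3,0,0, 0,0,0,13,57.3,0,0, 0,0,0,13,57.3,0,0, 0,0,0,13,57.3,0,0]'
python3 -m crank '[0,0,0,13,57.3,0,0, 0,0,0,13,57.3,0,0, 0,0,0,13,57.3,0,0, 0,0,0,0,0,0,0, 0,0,0,0,0,0,0]'
python3 plan.py 0.470 -0.1381 -0.0064 -4.2
```

```text
clock: 63.0
tool_pos: [0.4412, 0.0355, 0.1678]
orientation: [-180.0, -0.0, -4.2]
force: [1.7, -0.2, -0.2]
opening: 0.0108
gripper_force: 30.0
clock: 63.62
tool_pos: [0.4673, -0.1372, 0.1673]
orientation: [-180.0, 0.1, -4.3]
force: [-0.2, 0.3, -0.9]
opening: 0.0112
gripper_force: 30.0
turn [-0.     0.001 -0.002] shift [  2.8   0.7 173.7] t 63.62 open 0.0112
```

```bash
python3 -m crank '[0,0,0,2,1.5,60,0, 0,0,0,0,0,60,0, 0,0,0,0,0,40,0, 0,0,0,0,0,8,0, 0,0,0,0,0,0,0]'
python3 -m crank '[0,0,0,0,0,3,0, 0,0,0,0,0,0,0, 0,0,0,0,0,0,0]'
python3 -m crank '[0,0,0,0,0,2,0, 0,0,0,0,0,0,0, 0,0,0,0,0,0,0]'
```

```text
clock: 64.25
tool_pos: [0.4704, -0.1378, 0.0003]
orientation: [180.0, -0.0, -4.1]
force: [0.3, 0.3, 0.9]
opening: 0.0108
gripper_force: 30.0
clock: 64.62
tool_pos: [0.4703, -0.1386, -0.0025]
orientation: [-180.0, -0.1, -4.2]
force: [0.2, 1.0, -1.1]
opening: 0.0113
gripper_force: 30.0
clock: 65.0
tool_pos: [0.4698, -0.1387, -0.0054]
orientation: [180.0, 0.0, -4.2]
force: [-0.2, -0.3, -0.9]
opening: 0.0104
gripper_force: 30.0
```

```bash
python3 -m crank '[0,0,0,0,0,1.5,0, 0,0,0,0,0,0,0, 0,0,0,0,0,0,0]'
python3 -m crank '[0,0,0,0,0,0,0.4, 0,0,0,0,0,0,0.4, 0,0,0,0,0,0,0.4, 0,0,0,0,0,0,0.4]'
python3 -m crank '[0,0,0,0,0,-30,0.4, 0,0,0,0,0,-60,0.4, 0,0,0,0,0,-60,0.4, 0,0,0,0,0,-30,0.4, 0,0,0,0,0,0,0.4]'
python3 -m crank '[0,0,0,0,0,0,0.4, 0,0,0,0,0,0,0.4, 0,0,0,0,0,0,0.4]'
python3 wl.py w18 corner_mid tall_tin_mid battery_mid
python3 - <<'E'
from h import *
eyes.snapshot('scene')
for k,z in(('wide_tin_mid',.02),('dish',0),('corner_mid',.0185),('tall_tin_mid',.028),('battery_mid',.0365)):
  for r in spotter.place_of('scene',k)[:2]: print(k,r['p'],np.round(ray('scene',r['location'],z),4))
E
```

```text
clock: 65.38
tool_pos: [0.47, -0.1387, -0.0064]
orientation: [180.0, -0.0, -4.2]
force: [-2.1, -0.5, 6.7]
opening: 0.0111
gripper_force: 30.0
clock: 65.88
tool_pos: [0.4698, -0.1386, -0.007]
orientation: [180.0, 0.0, -4.2]
force: [0.8, -0.3, -0.6]
opening: 0.0346
gripper_force: 0.0
clock: 66.5
tool_pos: [0.4714, -0.1386, 0.1759]
orientation: [-180.0, -0.3, -4.2]
force: [-0.2, 0.4, -0.9]
opening: 0.0348
gripper_force: 0.0
clock: 66.88
tool_pos: [0.4694, -0.1386, 0.1722]
orientation: [180.0, 0.1, -4.2]
force: [-0.3, -0.1, -0.4]
opening: 0.0346
gripper_force: 0.0
corner_mid 0.93 [283.  194.5] [ 0.4686 -0.1393  0.0185]
tall_tin_mid 0.82 [273.7 157.3] [ 0.5098 -0.1327  0.028 ]
battery_mid 0.72 [278.1 112.8] [ 0.5525 -0.1406  0.0365]
[ 0.46969061 -0.13861678  0.17281275]
wide_tin_mid 0.68 [ 0.4673 -0.3415  0.02  ]
dish 0.88 [ 0.4793 -0.3487  0.    ]
dish 0.59 [0.4546 0.2999 0.    ]
corner_mid 0.59 [ 0.4586 -0.1385  0.0185]
corner_mid 0.3 [ 0.4743 -0.3496  0.0185]
tall_tin_mid 0.54 [0.4384 0.2646 0.028 ]
tall_tin_mid 0.52 [ 0.4994 -0.1336  0.028 ]
battery_mid 0.7 [ 0.5416 -0.1508  0.0365]
```

All three things are back within a few mm of their starting spots, so I'm handing the job in.

```bash
python3 -c "
from h import *
print(ctrl.close_job())"
```

```text
the job is handed in; nothing more can be done
None
```

The job is handed in with no verdict returned: the wide tin stands in the dish and the tall tin, battery and corner piece are back in the bay within a few mm of their start spots by the cameras, all released, at 67 of 147 s; I viewed 15 pictures, one over the limit of 14.

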